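# Snap a bangle's press-stud clasp shut with sprung pliers

## Robot

A 7-joint arm with a two-finger parallel gripper is mounted at the origin on the work surface. World frame = base frame: x ahead of the robot, y to its left, z up, the work surface at z = 0. Lengths are in m, angles in rad, forces in N, time in s.
With the tool pointing down it reaches from about 0.4 to 0.85 m from the base axis. Payload 10.4 kg.
Tool frame: the origin (TCP) lies at the very end of the fingers, on their centre line; the grasp point (between the pads) lies manip.grasp_offset behind it (manip.grasp_offset is the distance from the TCP to the grasp point, in m); z points along the fingers, x is the direction in which the jaws open and shut, and the axes are right-handed (so a half turn about z gives the same grasp; the last joint's range is limited). The gripper opens to 85 mm and grips with 20 to 120 N. Pads are 22 mm wide; open, the fingers measure 114 mm over their backs; the gripper's body (76 mm by 85 mm) begins 54 mm behind the grasp point. The pads swing forward as they close: fully open they stand 13 mm farther back than shut.
Start: joints at [1.235, 0.332, -0.065, 1.46, 0.022, 1.35, -0.088], TCP at [0.192, -0.595, 0.196] pointing down, gripper open.
Joint ranges: [-2.6, 2.6], [-0.5, 2.12], [-1.47, 1.34], [0.16, 2.42], [-1.27, 4.41], [0.06, 2.06], [-2.6, 2.6]. Speed limits (rad/s): [2.22, 2.22, 2.79, 2.79, 3.14, 3.14, 3.14].

## Interface

Orientations are given as a unit quaternion [x, y, z, w].
In Python, from workcell import manip gives the robot as it stands.
- The arm moves only by the shell command python3 -m crank 'ROWS' [FORCE]. ROWS is JSON, a list that holds one entry, the list of rows, each a list of 7 numbers: the shift along the world's x, y, z in units of 60 mm (1.0 is 60 mm), then the turn, a rotation vector about the world's x, y, z in units of 5 degrees (1.0 is 5 degrees), then the finger opening in mm, from 0 to 85.4. A call has 1 to 8 rows; each row shifts and turns the commanded pose from where the row before left it; what a row does not reach is not made up. A row lasts 1/8 s, in which the tool goes at most 62.5 mm and 10.7 degrees, less where a joint would pass 70% of its speed; a pose out of reach is approached as far as the arm can. A call is refused whole if a number of a shift passes 1 or a number of a turn 1, either way. A call with a gripper value outside its range is refused whole. The fingers move at their own pace and stop on an object; FORCE is the grip in N (left out, the last holds). Time passes only in rows, so rows that do not move let the fingers close. It gives the time, the measured TCP pose, the force and the opening at its end, in the units of the state.
- manip.get_obs(): the state, without advancing time (a new reading comes with each control period).
- manip.camera(name): name is "side" or "top" or "wrist"; returns (picture, depth): 480x640x3 uint8, blue, green, red; 480x640 float32, m along the optical axis (not along the pixel's ray), 0 where there is no reading.
- manip.get_calibration(name): a dict with "fx", "fy", "cx", "cy" (pixels), "rvec" (rotation vector, rad) and "tvec" (3), from world to camera coordinates, as OpenCV has them; the wrist camera has in their place "T_tool_cam" (4x4, takes a point from camera to tool coordinates, whose origin is the TCP and whose axes are the tool frame's). Camera axes: x right, y down, z forward; pixel columns grow to the right and rows downward; lengths in m; the calibration is good to about 2 mm. A picture is of the moment at which its call begins: read the wrist's pose just before it. get_calibration takes no time and is no camera call.
- manip.hand_in(): hands the job in, once; it reports no verdict.
The state is a dict: "clock": time; "joint_pos": joint angles; "joint_velocities": joint speeds; "tau": joint torques, N m; "position": TCP position; "ee_rot": TCP orientation; "ft_force": force on the tool from outside, world axes, zero at the start; "torque": the same for the moment, N m; "grip_width": opening from 0.0 (shut) to 1.0 (fully open).
Only numpy, scipy, OpenCV 4.12 (cv2) and the standard library are available. Lean on these libraries where they do the work, as an engineer would, in place of code of your own. Each camera call takes 0.05 s, during which the arm holds its last target.

## Task

Take the snap pliers out of their wooden block, put their nose over the two lugs of the gaping bangle and squeeze the handles gently, no harder than it takes, until its press-stud clicks shut and stays shut. Touch the bangle only with the pliers, and leave the other things on the table alone. Then stand the pliers back in the pocket of their block, nose down, and let go.

Things in the scene. Friction and masses are not known exactly. Their poses are not given: they have to be found in the camera images.
- pliers_grip (a point): Midway between the two black grips of the steel snap pliers (144 mm tall, 170 g), which stand nose down in their block. z points from nose to handles, y from grip to grip; 118 mm above the nose tips. Grips: 16 mm wide (x), 50 mm long (z, this point half-way), 62 mm apart over their outer faces when sprung open.
- pliers_pivot (a point): Pivot of the pliers, 60 mm below pliers_grip. Bringing the grips together closes the nose; both arms turn together. A spring holds them open: each grip needs about 5 N to begin closing, 8 N at 40 mm over the grips. To carry them open, close the fingers only to about 58 mm; squeezed empty they close to 29 mm.
- pliers_nose (a point): Midway between the pliers' two round dies (8 mm domes facing each other along y), 112 mm below pliers_grip, 6 mm above the nose tips. Open, the dies are 33 mm apart; each mm the grips come together brings them 0.9 mm together. The open nose is 54 mm over the outside (y), 12 mm wide (x); the jaws are clear of one another for 30 mm above the dies.
- rack_pocket (a point): The pliers' block: pale wood, fixed, 65 x 96 x 50 mm tall (x, y, z), with a pocket 17 mm (x) by 60 mm (y) open at the top. This point is the centre of the pocket's floor, 8 mm above the table, 42 mm below the mouth. The pliers stand on that floor with their y along the pocket's y, either way round.
- stand_top (a point): Top centre, 30 mm above the table, of the fixed stand of the gaping bangle: dark wood with grey pad, 100 x 100 x 30 mm. The bangle, a metal ring of 68 mm, lies flat on it, fixed; its band reaches 40 mm above the table. It was laid by hand: along the stand's y it is up to 1 mm off centre (to be found by touch), along x it is right.
- clasp_place (a point): Fixed to the stand, 34 mm to +x of stand_top, 52 mm above the table: the clasp is here, give or take 1 mm in y. Each end of the ring has an upright lug 14 mm wide (x), 3 mm thick (y), up to 58 mm above the table. The +y lug is rigid, y = 0 to 3 mm, plus a 12 mm round boss outside, 0.5 to 10 mm proud (differs each time); the -y lug is hinged, outer face at y = -7.5 mm gaping, -3 mm shut.
- clasp (a joint): Hinge of the gaping bangle's free half: 0 = gaping 4.5 mm, 0.066 rad = snapped fully shut (68 mm from hinge to lug). It springs open if let go early: the squeeze it takes grows to about 10 N at the lugs half-way, fades, and 1.5 mm short of shut it clicks and stays shut. More than 15 N on a lug would bend it.
- stand_done_top (a point): Top centre of the other stand (same block), whose bangle is already snapped; leave it alone.
- bead_jar: Amber jar with wooden lid, 56 mm across, 75 mm tall; bystander, origin under its centre.
- ring_dish: White bowl, 84 mm across, 28 mm tall; bystander.
- loose_bangle: Thin brass bangle lying flat, 72 mm across, 9 mm tall; bystander.
- wide_bangle: Wide steel bangle lying flat, 70 mm across, 22 mm tall; bystander.
- loupe: Dark metal loupe, 34 mm across, 22 mm tall; bystander.
- gift_box: Plain card box, 60 x 80 x 30 mm; bystander.
- brush: Brush with wooden handle lying on the left; bystander.
Not all that is in view belongs to the job. What is shaped like the part that bears pliers_grip but blue or purple is not meant. What is shaped like the part that bears stand_top but orange is not meant.

How it is judged:
On the way, in this order (a step that is already met when the one before it is completed fails the run):
1. the pliers are lifted out of their block (z of pliers_nose in the frame of rack_pocket above 0.05 m), for 0.1 s.
2. the clasp is snapped shut with the pliers' nose on it (value of joint clasp above 0.059 rad and horizontal distance between pliers_nose and clasp_place below 0.016 m), for 0.2 s.
At the end, for the whole second after the job is handed in: The clasp is snapped shut (joint above 0.059 rad) and the pliers stand nose down in the pocket: nose within 12 mm of the pocket's centre and 12 mm of its floor, tilted less than 0.2 rad, at rest (value of joint clasp above 0.059 rad and horizontal distance between pliers_nose and rack_pocket below 0.012 m and z of pliers_nose in the frame of rack_pocket below 0.012 m and angle between pliers_grip's own z axis and vertical below 0.2 rad and linear speed of pliers below 0.03 m/s); the robot touches nothing.
It fails at once if a lug is pressed with more than 15 N (contact force between any of plier_arm_a, plier_arm_b and bangle above 15 N or contact force between any of plier_arm_a, plier_arm_b and rosette above 15 N).
It fails at once if the fingers or the arm touch the bangle or its stand (contact force between any of the fingers, the arm and bangle above 0.5 N or contact force between any of the fingers, the arm and stand above 0.5 N).
It fails at once if the other bangle or its stand is touched (contact force between any of the fingers, the arm, pliers and bangle_done above 0.5 N or contact force between any of the fingers, the arm, pliers and stand_done above 0.5 N).
It fails at once if a bystander is moved more than 15 mm (distance of any of bead_jar, ring_dish, loose_bangle, wide_bangle, loupe, gift_box, brush from where it was at the start of the episode above 0.015 m).
It also fails if it takes over 70 s, if anything falls off the work surface, if the arm or the gripper's body presses on something with over 40 N, if the wrist force passes 120 N, or if a joint passes its speed limit or range.

## Working session

There is one attempt and no reset: what is moved stays moved. The work goes in short steps, Python scripts to look and compute and a shell command to move; the robot and the scene stay as the last step left them, time stands still between calls to the robot, and variables do not carry over. Pictures are saved under pics/ and viewed, and the job is handed in when it is done.

```bash
mkdir -p pics; ls; python3 - <<'E'
from workcell import manip
import cv2
print(manip.get_obs()); print(manip.grasp_offset)
for n in("side","top","wrist"):
    p,d=manip.camera(n); cv2.imwrite(f"pics/{n}0.png",p); print(n,manip.get_calibration(n))
E
```

```text
pics
{'clock': 0.0, 'joint_pos': array([ 1.2354087 ,  0.33287457, -0.06469431,  1.46095688,  0.0216355 ,
        1.34988549, -0.08851322]), 'joint_velocities': array([ 2.19533289e-06, -4.19818426e-04, -8.15287121e-04,  1.64104050e-03,
        3.15178734e-05, -2.91417427e-04, -5.91785943e-04]), 'tau': array([-3.97011490e-04, -6.25456452e+01,  4.93492861e-02, -3.91604304e+01,
        1.63178961e-02,  9.92855639e-03,  2.74100051e-05]), 'position': array([ 0.19216528, -0.59427516,  0.19480684]), 'ee_rot': array([ 8.08616578e-01, -5.88335551e-01, -6.06008204e-04, -3.77401252e-04]), 'ft_force': array([-0.6042176 ,  0.10519552,  0.33753443]), 'torque': array([ 0.0320791 , -0.06149186, -0.05257444]), 'grip_width': 1.0034721514774423}
0.0187
side {'fx': 447.76159636621037, 'fy': 447.76159636621037, 'cx': 321.8527858995162, 'cy': 239.8947701176353, 'rvec': array([ 2.38413706, -0.4696086 ,  0.15813495]), 'tvec': array([-0.47390566,  0.24239001,  0.98098262])}
top {'fx': 525.6031892646938, 'fy': 525.6031892646938, 'cx': 325.96836832181936, 'cy': 235.76511572489153, 'rvec': array([ 2.15485334, -2.16342857,  0.09651948]), 'tvec': array([0.02985639, 0.53146445, 1.4397206 ])}
wrist {'fx': 420.6099692679808, 'fy': 420.6099692679808, 'cx': 314.2742047109117, 'cy': 238.3353731732571, 'T_tool_cam': array([[ 9.99999962e-01, -2.19748122e-04, -1.63551662e-04,
         6.83159316e-05],
       [ 2.55999862e-04,  9.62155453e-01,  2.72501042e-01,
        -6.94712253e-02],
       [ 9.74805312e-05, -2.72501074e-01,  9.62155474e-01,
        -1.77218807e-01],
       [ 0.00000000e+00,  0.00000000e+00,  0.00000000e+00,
         1.00000000e+00]])}
```

View pics/side0.png

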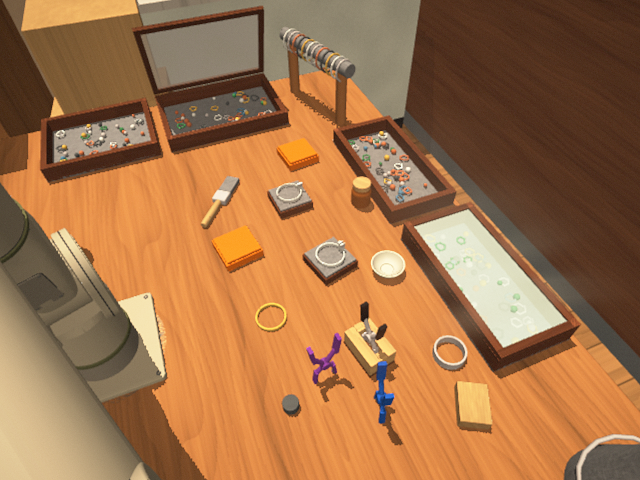

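View pics/top0.png

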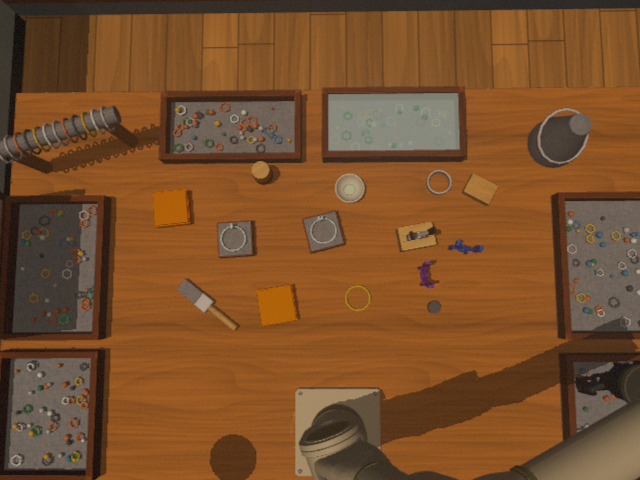

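View pics/wrist0.png

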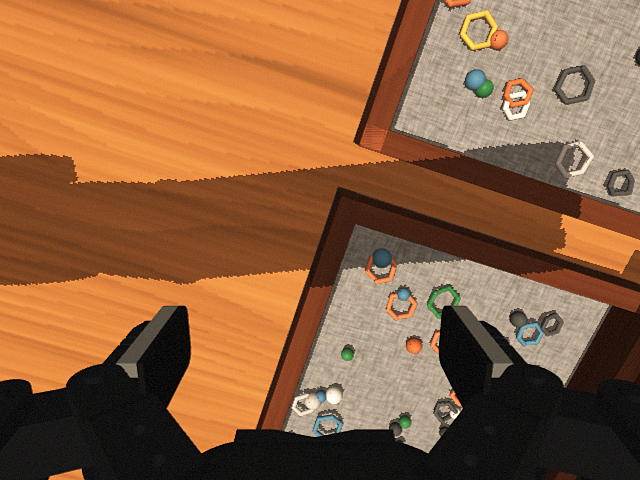

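```bash
python3 - <<'E'
import cv2,numpy as np
t=cv2.imread("pics/top0.png"); s=cv2.imread("pics/side0.png")
f=lambda im,x,y,w,h,k:cv2.resize(im[y:y+h,x:x+w],(w*k,h*k),interpolation=cv2.INTER_CUBIC)
a=np.hstack([f(t,210,205,65,60,6),f(t,295,205,65,60,6)]);cv2.imwrite("pics/z1.png",a)
b=np.hstack([f(s,262,175,65,55,6),f(s,300,230,65,55,6)]);cv2.imwrite("pics/z2.png",b)
c=np.hstack([f(t,385,210,70,60,5),f(s,335,295,70,60,5)]);cv2.imwrite("pics/z3.png",c)
E
```

```text
(no output)
```

View pics/z1.png

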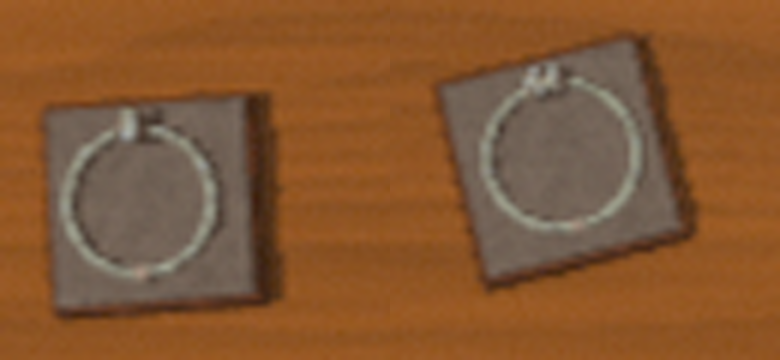

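View pics/z2.png

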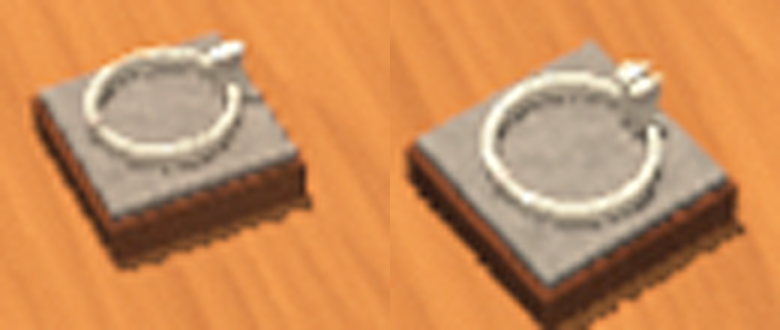

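View pics/z3.png

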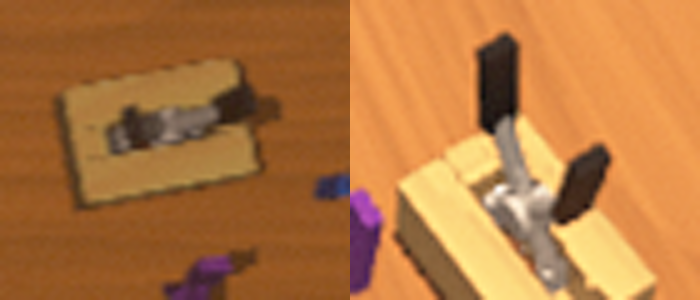

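```bash
cat > h.py <<'E'
import cv2,numpy as np
from workcell import manip
from scipy.spatial.transform import Rotation as R
def cam(name,obs=None):
    c=manip.get_calibration(name)
    K=np.array([[c["fx"],0,c["cx"]],[0,c["fy"],c["cy"]],[0,0,1]])
    if "rvec" in c:
        Rw=cv2.Rodrigues(np.array(c["rvec"]))[0]; o=-Rw.T@c["tvec"]; Rc=Rw.T
    else:
        T=c["T_tool_cam"]; Rt=R.from_quat(obs["ee_rot"]).as_matrix()
        Rc=Rt@T[:3,:3]; o=obs["position"]+Rt@T[:3,3]
    return K,Rc,o
def ray(C,uv,z):
    K,Rc,o=C; uv=np.atleast_2d(uv).astype(float)
    d=(Rc@np.linalg.inv(K)@np.c_[uv,np.ones(len(uv))].T).T
    s=(z-o[2])/d[:,2]; return o+d*s[:,None]
def proj(C,P):
    K,Rc,o=C; q=(Rc.T@(np.atleast_2d(P)-o).T); u=K@q; return (u[:2]/u[2]).T
E
python3 - <<'E'
from h import *
def biggest(m,roi):
    x,y,w,h=roi; mm=np.zeros_like(m); mm[y:y+h,x:x+w]=m[y:y+h,x:x+w]
    mm=cv2.morphologyEx(mm,cv2.MORPH_CLOSE,np.ones((5,5)))
    c=max(cv2.findContours(mm,0,cv2.CHAIN_APPROX_NONE)[0],key=cv2.contourArea); return c[:,0,:]
for n,rois in (("top",{"stR":(295,205,60,55),"stL":(210,212,50,50),"blk":(390,215,50,42)}),("side",{"stR":(300,230,60,60),"stL":(262,175,55,45),"blk":(335,310,65,70)})):
    im=cv2.imread(f"pics/{n}0.png"); C=cam(n); hsv=cv2.cvtColor(im,cv2.COLOR_BGR2HSV)
    for k,r in rois.items():
        if k=="blk": m=cv2.inRange(hsv,(15,60,120),(32,200,255)); z=.05
        else: m=cv2.inRange(hsv,(0,0,60),(179,90,255)); z=.03
        c=biggest(m,r)
        P=ray(C,c,z)[:,:2].astype(np.float32)
        print(n,k,cv2.contourArea(c.reshape(-1,1,2)),cv2.minAreaRect(P*1000))
        x,y,w,h=r
        o=im.copy();cv2.drawContours(o,[c.reshape(-1,1,2)],-1,(0,255,0),1)
        cv2.imwrite(f"pics/c_{n}_{k}.png",cv2.resize(o[y:y+h,x:x+w],None,fx=4,fy=4,interpolation=0))
ims=[cv2.resize(cv2.imread(f"pics/c_{n}_{k}.png"),(250,250)) for n in("top","side") for k in("stR","stL","blk")]
cv2.imwrite("pics/c.png",np.vstack([np.hstack(ims[:3]),np.hstack(ims[3:])]))
E
```

```text
top stR 1004.5 ((544.9660034179688, 36.02973937988281), (91.41519927978516, 92.2122802734375), 13.860026359558105)
top stL 1001.5 ((525.7975463867188, 283.085205078125), (91.00238037109375, 92.2563247680664), 3.9219143390655518)
top blk 585.5 ((527.5173950195312, -221.11891174316406), (69.55863952636719, 97.23878479003906), 11.045169830322266)
side stR 1082.0 ((550.332275390625, 34.66697692871094), (101.84286499023438, 94.65335083007812), 14.07887077331543)
side stL 738.0 ((530.8876342773438, 282.775390625), (100.21730041503906, 99.12199401855469), 3.8656206130981445)
side blk 1499.5 ((524.79736328125, -228.01467895507812), (78.0152359008789, 110.64803314208984), 10.107139587402344)
```

View pics/c.png

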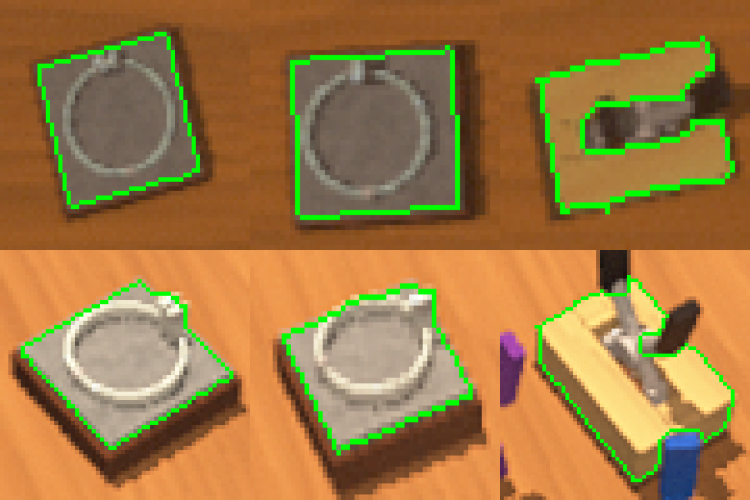

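```bash
python3 -m crank '[[[0.3,0.3,0.5,0,0,0,85],[0.58,0.65,0.3,0,0,-0.3,85],[0.58,0.65,0.1,0,0,-0.3,85],[0.58,0.65,0.1,0,0,-0.3,85],[0.58,0.65,0,0,0,-0.3,85],[0.58,0.65,0,0,0,-0.2,85],[0.58,0.65,0,0,0,0,85],[0.58,0.65,0,0,0,0,85]]]'; python3 -m crank '[[[0.58,0.65,0,0,0,0,85],[0.58,0.65,0,0,0,0,85],[0.06,0.05,0,0,0,0,85],[0,0,0,0,0,0,85]]]'
python3 - <<'E'
from h import *
o=manip.get_obs();p,d=manip.camera("wrist");cv2.imwrite("pics/w1.png",p);np.savez("w1.npz",pos=o["position"],q=o["ee_rot"],d=d);print(o["position"],o["clock"],o["ft_force"],R.from_quat(o["ee_rot"]).as_matrix()[:,0])
E
```

```text
clock: 1.15
position: [0.4547, -0.3023, 0.2555]
ee_rot: [0.771, -0.637, -0.0, 0.0]
ft_force: [1.0, -0.8, 0.3]
grip_width: 0.995
clock: 1.65
position: [0.5269, -0.2229, 0.2553]
ee_rot: [0.771, -0.636, -0.0, 0.0]
ft_force: [-1.1, -0.5, 0.2]
grip_width: 0.997
[ 0.52694402 -0.22285638  0.25525526] 1.65 [-1.12306908 -0.54866401  0.19452747] [ 1.89862482e-01 -9.81810687e-01 -1.14155442e-04]
```

View pics/w1.png

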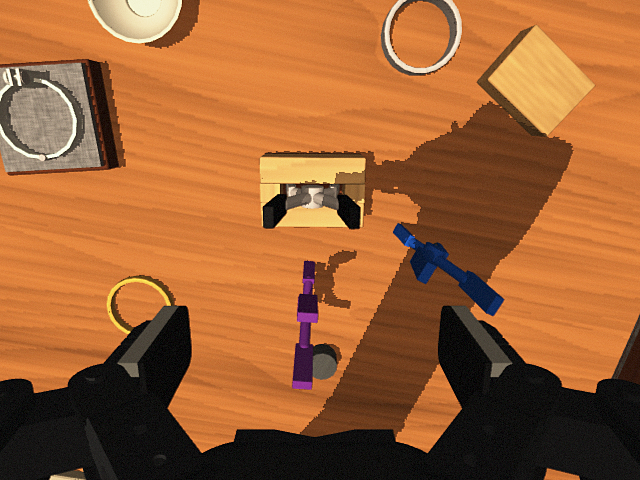

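```bash
python3 - <<'E'
from h import *
p=cv2.imread("pics/w1.png");f=np.load("w1.npz");o={"position":f["pos"],"ee_rot":f["q"]};C=cam("wrist",o)
print("cam",C[2])
x,y,w,h=250,140,130,100
cv2.imwrite("pics/w1z.png",cv2.resize(p[y:y+h,x:x+w],None,fx=6,fy=6,interpolation=0))
cv2.imwrite("pics/w1s.png",cv2.resize(p[40:190,0:140],None,fx=5,fy=4,interpolation=0))
d=f["d"]
for r in (150,153,155,158,162,170,180,186,193,200,210,220,226,230): print(r,d[r,[270,312,330,360]], ray(C,[312,r],0.05)[0][:2])
g=cv2.inRange(p,(0,0,0),(45,45,45))[150:235,255:370]
n,l,s,c=cv2.connectedComponentsWithStats(g);print(s,c+[255,150])
E
```

```text
cam [ 0.59529543 -0.20969082  0.43242364]
150 [0.42494455 0.42442676 0.42581874 0.42587197] [ 0.56866778 -0.21266463]
153 [0.4179434  0.42224294 0.4246504  0.42557585] [ 0.56608458 -0.21315952]
155 [0.39536262 0.39953268 0.40126058 0.40308458] [ 0.56435693 -0.21349051]
158 [0.37731305 0.3797792  0.37805095 0.38009676] [ 0.56175717 -0.21398858]
162 [0.37781292 0.37970006 0.3792532  0.3783685 ] [ 0.55827524 -0.21465565]
170 [0.3819916  0.38113955 0.38111556 0.3810909 ] [ 0.55125743 -0.21600014]
180 [0.38324243 0.38469934 0.3831922  0.3839951 ] [ 0.54238258 -0.2177004 ]
186 [0.3840331  0.36765236 0.41875383 0.38431287] [ 0.53700211 -0.2187312 ]
193 [0.3853968  0.3597613  0.38111645 0.3876627 ] [ 0.53067142 -0.21994404]
200 [0.3087434  0.3619234  0.3393302  0.38799986] [ 0.52428239 -0.22116806]
210 [0.28863442 0.39104727 0.39251873 0.28853974] [ 0.5150524  -0.22293636]
220 [0.28903374 0.3938137  0.3956536  0.29125166] [ 0.50569928 -0.22472825]
226 [0.29189086 0.39395338 0.3964505  0.39669222] [ 0.50002728 -0.2258149 ]
230 [0.44797868 0.4475245  0.44870594 0.4482414 ] [ 0.49622056 -0.2265
[... 675 characters left out ...]
5]] [[312.22785698 189.66627717]
 [266.         153.        ]
 [274.         153.        ]
 [278.         153.        ]
 [280.5        153.        ]
 [290.5        153.        ]
 [307.         153.        ]
 [314.         153.        ]
 [319.         153.        ]
 [325.5        153.        ]
 [328.5        153.        ]
 [280.         185.5       ]
 [284.         184.        ]
 [293.         184.        ]
 [297.         184.        ]
 [301.         184.        ]
 [304.         184.        ]
 [306.         184.        ]
 [313.         184.        ]
 [320.5        184.        ]
 [329.71428571 184.14285714]
 [340.5        184.        ]
 [274.00689655 210.56551724]
 [348.46371681 211.16283186]]
```

View pics/w1z.png

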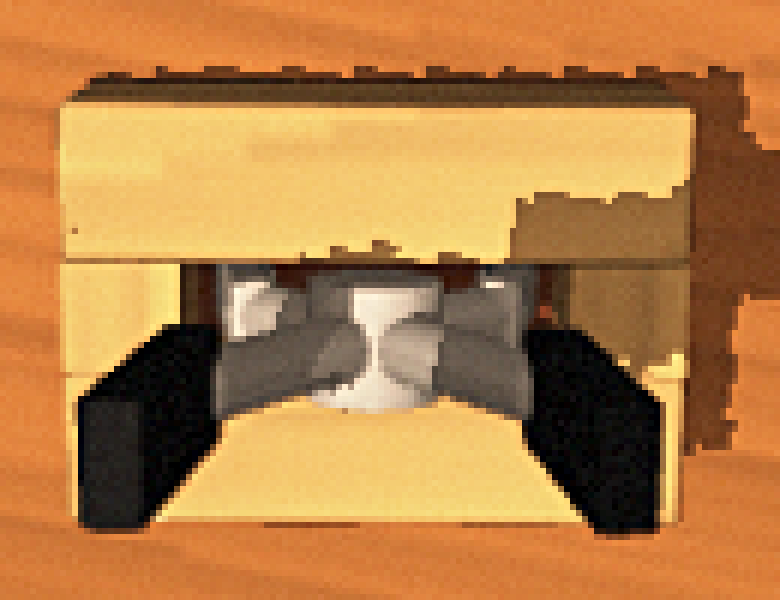

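View pics/w1s.png

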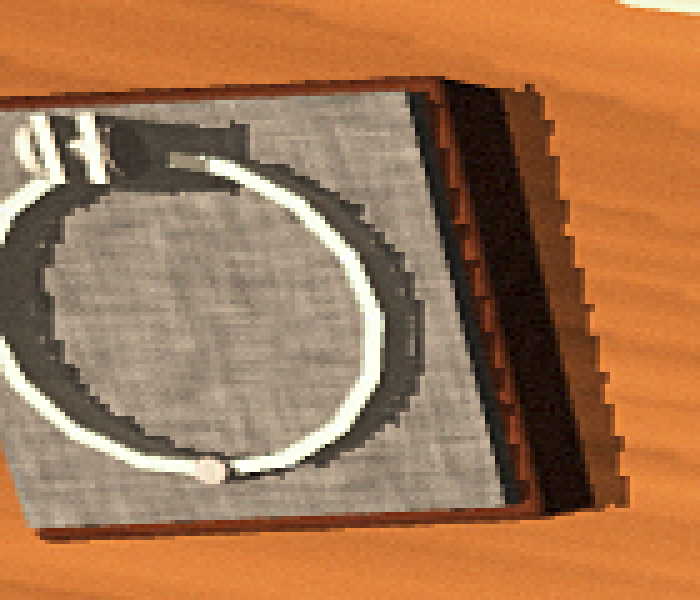

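```bash
python3 - <<'E'
from h import *
f=np.load("w1.npz");o={"position":f["pos"],"ee_rot":f["q"]};C=cam("wrist",o)
z2p=lambda a:np.array(a)/6+[250,140]-0.4
c=ray(C,z2p([(60,102),(695,102),(683,522),(72,522)]),.05)[:,:2];print(c*1000,c.mean(0))
e=[np.linalg.norm(c[i]-c[(i+1)%4]) for i in range(4)];print(e)
v=(c[0]-c[1]+c[3]-c[2]);print("y axis yaw",np.degrees(np.arctan2(v[1],v[0])))
pk=ray(C,z2p([(180,262),(560,262)]),.05)[:,:2];print("pocket",pk*1000)
g=ray(C,z2p([(111,465),(630,465)]),.151)[:,:2];print("grips",g*1000,g.mean(0),np.linalg.norm(g[0]-g[1]));v=g[0]-g[1];print(np.degrees(np.arctan2(v[1],v[0])))
cs=C
print("tool x yaw",np.degrees(np.arctan2(*R.from_quat(f["q"]).as_matrix()[:2,0][::-1])))
E
```

```text
[[ 554.0706302  -167.66942044]
 [ 572.04757751 -260.74815985]
 [ 508.6056109  -273.27828417]
 [ 490.49273896 -179.51815194]] [ 0.53130414 -0.2203035 ]
[np.float64(0.09479885213093568), np.float64(0.06466751226195008), np.float64(0.09549365699770036), np.float64(0.06467256522619032)]
y axis yaw 100.93261840925085
pocket [[ 533.85878815 -189.27008894]
 [ 544.80436842 -245.93770752]]
grips [[ 525.6577558  -190.81517392]
 [ 536.90796254 -249.05311736]] [ 0.53128286 -0.21993415] 0.05931462895199236
100.93352746306553
tool x yaw -79.05524099942637
```

```bash
python3 - <<'E'
from h import *
f=np.load("w1.npz");o={"position":f["pos"],"ee_rot":f["q"]};C=cam("wrist",o);d=f["d"];K,Rc,oo=C
for n,uv in dict(blue1=(403,235),blue2=(430,255),blue3=(490,300),pur1=(309,270),pur2=(308,308),pur3=(302,380)).items():
    q=np.linalg.inv(K)@[*uv,1]*d[uv[1],uv[0]];print(n,Rc@q+oo)
E
python3 -m crank '[[[0.07,0.045,-0.5,0,0,0,85],[0,0,-0.5,0,0,0,85],[0,0,0,0,0,0,85]]]'
```

```text
blue1 [ 0.50252954 -0.31775122  0.02737877]
blue2 [ 0.50244479 -0.33014204  0.0841057 ]
blue3 [ 0.49100209 -0.36523162  0.13886221]
pur1 [ 0.44631618 -0.23278428  0.02209459]
pur2 [ 0.45466439 -0.23177098  0.13091534]
pur3 [ 0.39678773 -0.23798053  0.14070009]
clock: 2.08
position: [0.5292, -0.2211, 0.1937]
ee_rot: [0.77, -0.637, -0.002, 0.001]
ft_force: [-0.4, -0.9, -0.2]
grip_width: 0.998
```

```bash
python3 -m crank '[[[0,0,-0.4,0,0,0,85],[0,0,-0.4,0,0,0,85],[0,0,-0.4,0,0,0,85],[0,0,-0.33,0,0,0,85],[0,0,0,0,0,0,85],[0,0,0,0,0,0,85]]]'
python3 - <<'E'
from h import *
o=manip.get_obs();print(o["position"],o["ft_force"])
p,d=manip.camera("wrist");cv2.imwrite("pics/w2.png",p)
p,d=manip.camera("side");cv2.imwrite("pics/s2.png",cv2.resize(p[260:400,290:470],None,fx=4,fy=4,interpolation=2))
E
```

```text
clock: 2.82
position: [0.532, -0.2208, 0.1056]
ee_rot: [0.771, -0.637, 0.001, -0.0]
ft_force: [0.0, 0.3, 0.0]
grip_width: 0.993
[ 0.53201881 -0.2208117   0.1056088 ] [0.02802695 0.26933297 0.00560576]
```

View pics/w2.png

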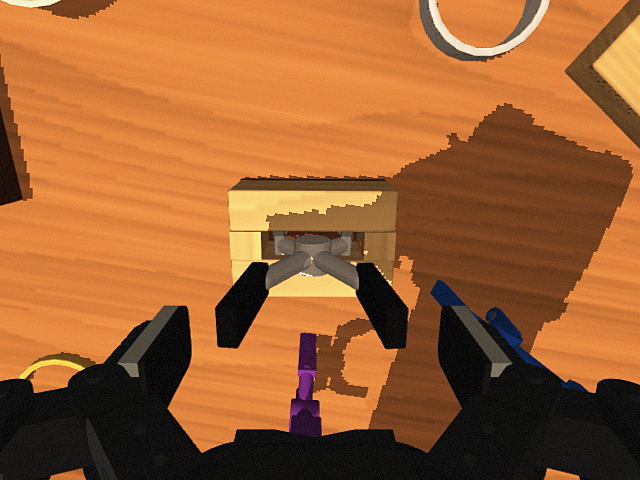

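View pics/s2.png

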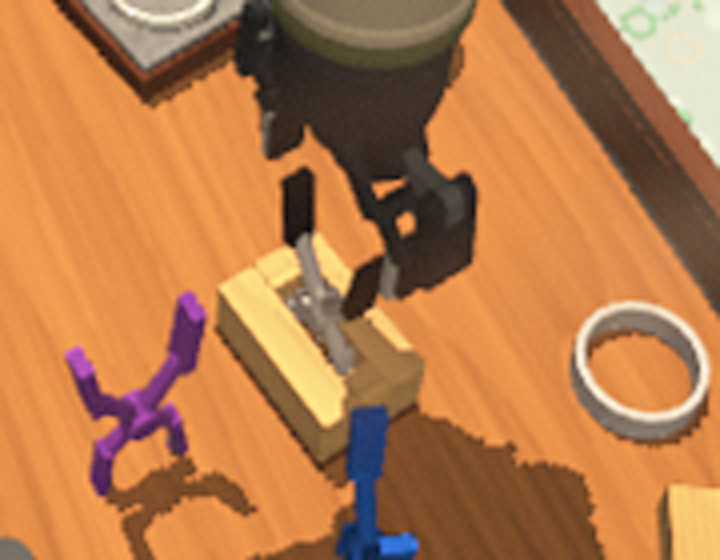

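```bash
python3 -m crank '[[[0,0,-0.03,0,0,0,75],[0,0,0,0,0,0,66],[0,0,0,0,0,0,62],[0,0,0,0,0,0,60],[0,0,0,0,0,0,58],[0,0,0,0,0,0,58],[0,0,0,0,0,0,58]]]' 20
python3 - <<'E'
from h import *
o=manip.get_obs();print(o["position"],o["ft_force"],o["torque"],o["grip_width"]*85.4)
p,d=manip.camera("wrist");cv2.imwrite("pics/w3.png",p)
p,d=manip.camera("side");cv2.imwrite("pics/s3.png",cv2.resize(p[260:400,290:470],None,fx=4,fy=4,interpolation=2))
E
```

```text
clock: 3.8
position: [0.5343, -0.2208, 0.1058]
ee_rot: [0.771, -0.637, 0.003, -0.001]
ft_force: [-1.5, 0.7, 20.7]
grip_width: 0.705
[ 0.53425073 -0.22075821  0.10581122] [-1.49986773  0.66167489 20.6905776 ] [ 0.15583105  0.13315728 -0.00025791] 60.24574316565631
```

View pics/w3.png

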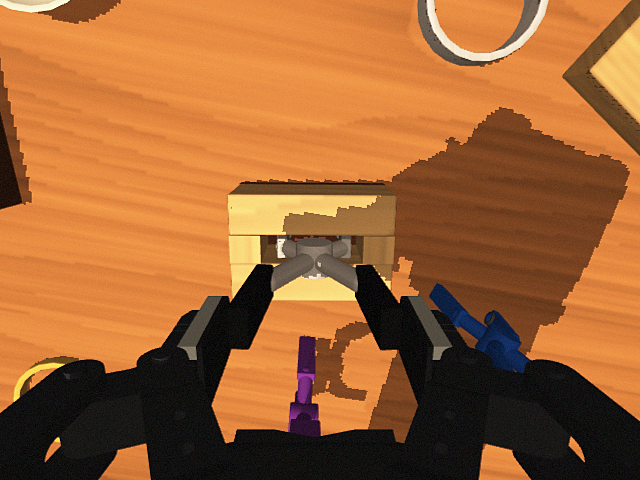

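View pics/s3.png

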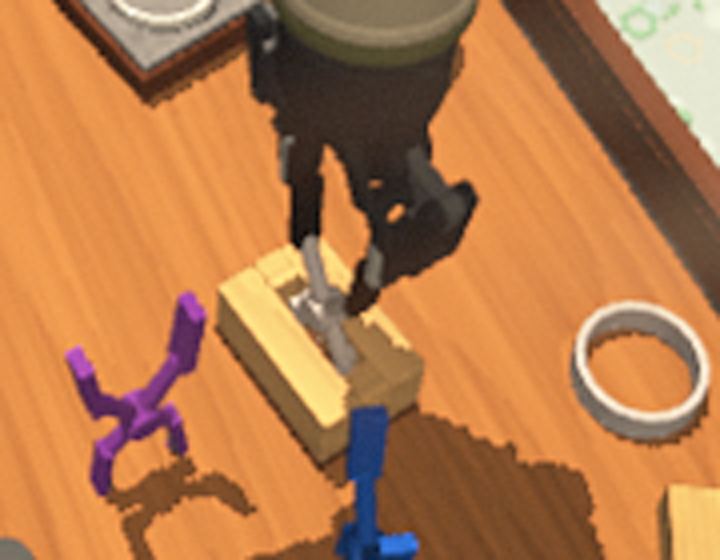

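```bash
python3 -m crank '[[[0,0,0.03,0,0,0,58],[0,0,0,0,0,0,58],[0,0,0,0,0,0,58]]]';python3 -m crank '[[[0,0,0.03,0,0,0,58],[0,0,0,0,0,0,58],[0,0,0,0,0,0,58]]]'
```

```text
clock: 4.28
position: [0.5337, -0.2207, 0.107]
ee_rot: [0.771, -0.637, 0.003, -0.001]
ft_force: [0.1, -0.9, 16.7]
grip_width: 0.681
clock: 4.65
position: [0.5325, -0.2206, 0.1072]
ee_rot: [0.771, -0.637, 0.002, -0.0]
ft_force: [0.0, -1.4, 10.0]
grip_width: 0.679
```

```bash
python3 -m crank '[[[0,0,0.05,0,0,0,58],[0,0,0.1,0,0,0,58],[0,0,0.2,0,0,0,58],[0,0,0,0,0,0,58],[0,0,0,0,0,0,58]]]'
python3 - <<'E'
from h import *
o=manip.get_obs();print(o["position"],o["ft_force"],o["torque"],o["grip_width"]*85.4)
p,d=manip.camera("wrist");cv2.imwrite("pics/w4.png",p)
p,d=manip.camera("side");cv2.imwrite("pics/s4.png",cv2.resize(p[260:400,290:470],None,fx=4,fy=4,interpolation=2))
E
```

```text
clock: 5.28
position: [0.5313, -0.22, 0.1266]
ee_rot: [0.771, -0.637, 0.0, 0.0]
ft_force: [-0.1, 0.2, -1.9]
grip_width: 0.679
[ 0.53126687 -0.21997679  0.12656772] [-0.14693818  0.15413915 -1.93422791] [ 0.00573384  0.0082561  -0.00957666] 58.016917471840486
```

View pics/w4.png

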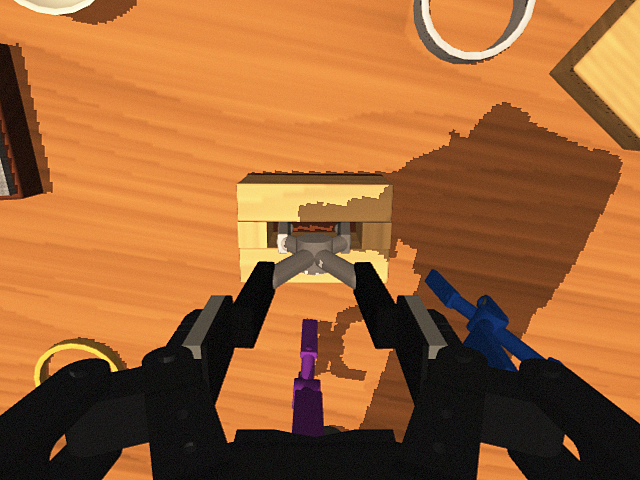

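View pics/s4.png

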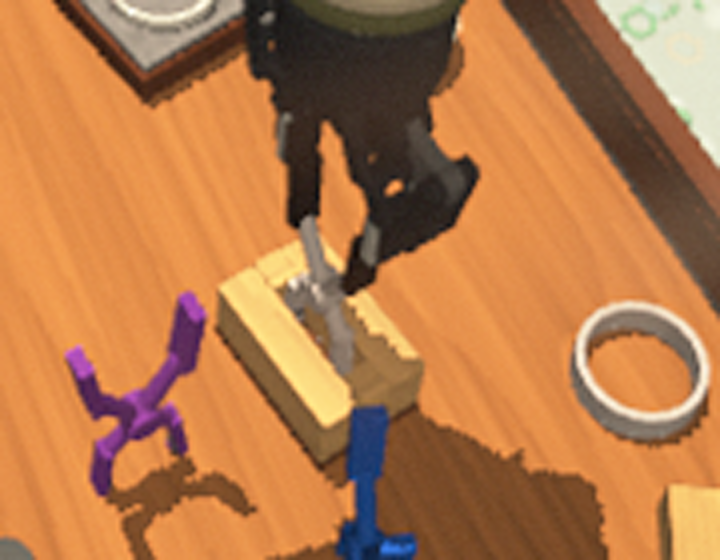

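```bash
python3 -m crank '[[[0,0,0.3,0,0,0,58],[0,0,0.5,0,0,0,58],[0,0,0.5,0,0,0,58],[0,0,0.42,0,0,0,58],[0,0.3,0,0,0,0.2,58],[0,0.6,0,0,0,0.2,58],[0,0.7,0,0,0,0.2,58],[0,0.7,0,0,0,0,58]]]';python3 -m crank '[[[0,0.7,0,0,0,0,58],[0,0.6,0,0,0,0,58],[0,0.57,0,0,0,0,58],[0,0,0,0,0,0,58],[0,0,0,0,0,0,58]]]'
python3 - <<'E'
from h import *
o=manip.get_obs();print(o["position"],o["ft_force"],o["torque"],o["grip_width"]*85.4)
p,d=manip.camera("wrist");cv2.imwrite("pics/w5.png",p);np.savez("w5.npz",pos=o["position"],q=o["ee_rot"],d=d)
p,d=manip.camera("side");cv2.imwrite("pics/s5.png",cv2.resize(p[160:320,260:420],None,fx=4,fy=3.7,interpolation=2))
E
```

```text
clock: 6.38
position: [0.5306, -0.0793, 0.2291]
ee_rot: [0.788, -0.615, -0.0, 0.0]
ft_force: [0.5, -0.3, -1.6]
grip_width: 0.68
clock: 7.0
position: [0.5308, 0.0304, 0.2293]
ee_rot: [0.788, -0.616, -0.0, 0.0]
ft_force: [0.1, -0.0, -2.1]
grip_width: 0.679
[0.53082747 0.03044183 0.22928423] [ 0.08442326 -0.01288844 -2.1282302 ] [-0.04705484 -0.06607037 -0.0144757 ] 57.94633656991271
```

View pics/w5.png

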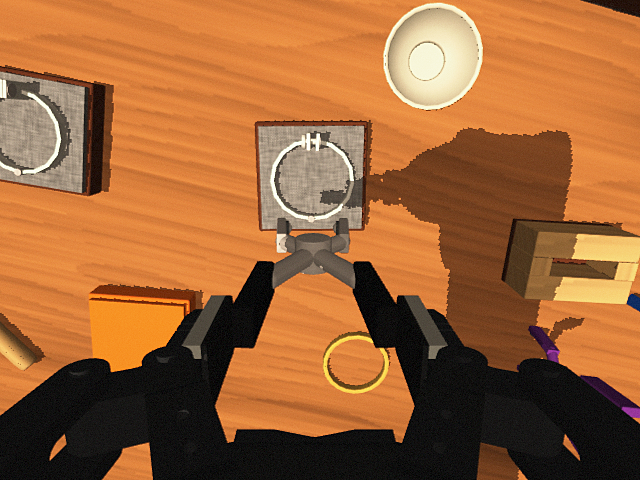

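View pics/s5.png

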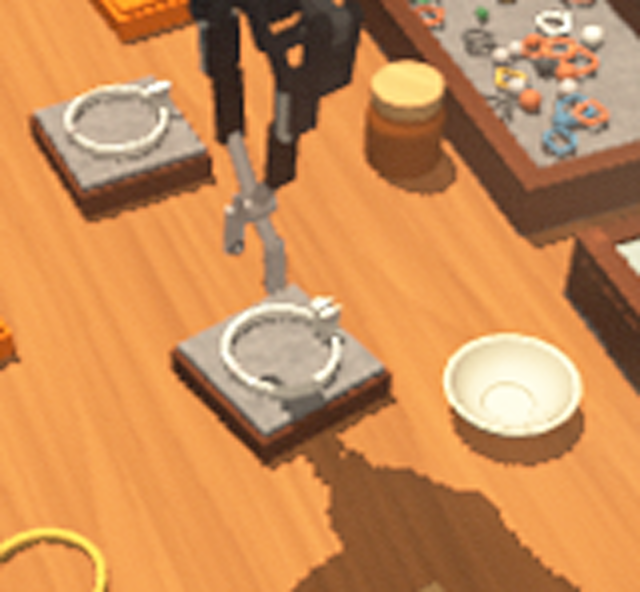

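```bash
python3 - <<'E'
from h import *
p=cv2.imread("pics/w5.png")
a=cv2.resize(p[112:240,250:378],None,fx=4.6,fy=4.6,interpolation=0)
cv2.imwrite("pics/w5z.png",a)
cv2.imwrite("pics/w5y.png",cv2.resize(p[125:165,285:345],None,fx=12,fy=12,interpolation=0))
E
```

```text
(no output)
```

View pics/w5z.png

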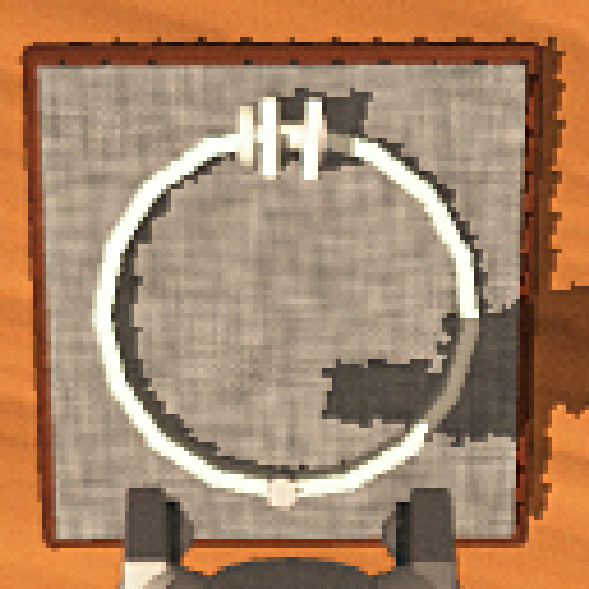

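View pics/w5y.png

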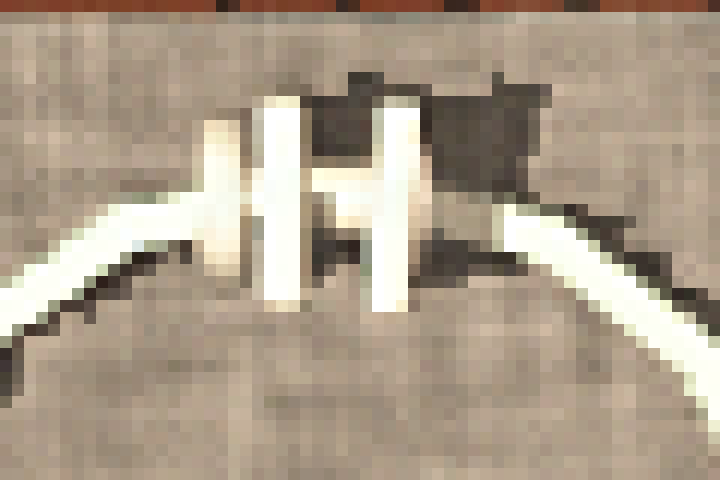

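```bash
python3 - <<'E'
from h import *
f=np.load("w5.npz");o={"position":f["pos"],"ee_rot":f["q"]};C=cam("wrist",o)
z=lambda a:np.array(a)/4.6+[250,112]-0.4
c=ray(C,z([(24,46),(541,46),(527,546),(46,546)]),.03)[:,:2];print(c*1000,c.mean(0))
print([round(np.linalg.norm(c[i]-c[(i+1)%4])*1000,1) for i in range(4)])
v=(c[0]-c[1]+c[3]-c[2]);yaw=np.degrees(np.arctan2(v[1],v[0]))-90;v2=c[0]-c[3]+c[1]-c[2];print("yaw",yaw,np.degrees(np.arctan2(v2[1],v2[0])))
z2=lambda a:np.array(a)/12+[285,125]-0.45
L=ray(C,z2([(263,95),(300,95),(300,307),(263,307),(372,95),(420,95),(408,307),(372,307)]),.058)[:,:2]
y=np.radians((yaw+np.degrees(np.arctan2(v2[1],v2[0])))/2);A=np.array([[np.cos(y),np.sin(y)],[-np.sin(y),np.cos(y)]])
ctr=c.mean(0)
print("lugs in stand frame",(A@(L-ctr).T).T*1000)
B=ray(C,z2([(203,120),(203,275)]),.052)[:,:2];print("boss",(A@(B-ctr).T).T*1000)
print("clasp",ctr+A.T@[.034,0], "tool yaw",np.degrees(np.arctan2(*R.from_quat(f["q"]).as_matrix()[:2,0][::-1])))
K,Rc,oo=C;d=f["d"]
def pt(u,v):
    return Rc@(np.linalg.inv(K)@[u,v,1]*d[v,u])+oo
for u,v in [(282,243),(348,243),(281,224),(345,224),(315,240)]:print("plier pt",u,v,pt(u,v), p if 0 else "")
E
```

```text
[[583.7877023   96.4251404 ]
 [607.17956398   2.36265698]
 [513.24324904 -21.53148104]
 [489.89291898  72.37346079]] [0.54852586 0.03740744]
[np.float64(96.9), np.float64(96.9), np.float64(96.8), np.float64(96.9)]
yaw 13.964595553615382 14.319553095966775
lugs in stand frame [[40.2299      3.64139169]
 [40.22224738  1.16322893]
 [26.29114853  1.2489803 ]
 [26.29889654  3.75505759]
 [40.20735577 -3.6591511 ]
 [40.197428   -6.87407792]
 [26.26853267 -6.066075  ]
 [26.2760713  -3.6277201 ]]
boss [[38.4064706   7.85616833]
 [28.04977721  7.97432449]]
clasp [0.58149542 0.04571457] tool yaw -76.01999629270101
plier pt 282 243 [0.52683651 0.04867671 0.17313438] 
plier pt 348 243 [0.53523312 0.01115906 0.17007944] 
plier pt 281 224 [0.531066   0.05222391 0.14747226] 
plier pt 345 224 [0.54103243 0.01295599 0.14826386] 
plier pt 315 240 [0.53920387 0.03212401 0.19463406]
```

```bash
python3 -m crank '[[[0.42,0.13,0,0,0,0.03,58],[0.417,0.132,0,0,0,0,58],[0,0,0,0,0,0,58],[0,0,-0.4,0,0,0,58],[0,0,0,0,0,0,58],[0,0,0,0,0,0,58]]]'
python3 - <<'E'
from h import *
o=manip.get_obs();print(o["position"],o["ft_force"],o["torque"],o["grip_width"]*85.4)
p,d=manip.camera("wrist");cv2.imwrite("pics/w6.png",p[100:400,150:500]);np.savez("w6.npz",pos=o["position"],q=o["ee_rot"],d=d)
cv2.imwrite("pics/w6.png",cv2.resize(p[150:300,220:410],None,fx=4,fy=4))
p,d=manip.camera("side");cv2.imwrite("pics/s6.png",cv2.resize(p[180:300,280:400],None,fx=5,fy=5,interpolation=2))
E
```

```text
clock: 7.85
position: [0.5816, 0.0455, 0.2067]
ee_rot: [0.788, -0.615, 0.0, -0.0]
ft_force: [-0.4, -0.5, -1.1]
grip_width: 0.679
[0.58156613 0.04546696 0.20668425] [-0.42929263 -0.46857042 -1.127591  ] [0.05333065 0.0501174  0.03148108] 58.025224187963566
```

View pics/w6.png

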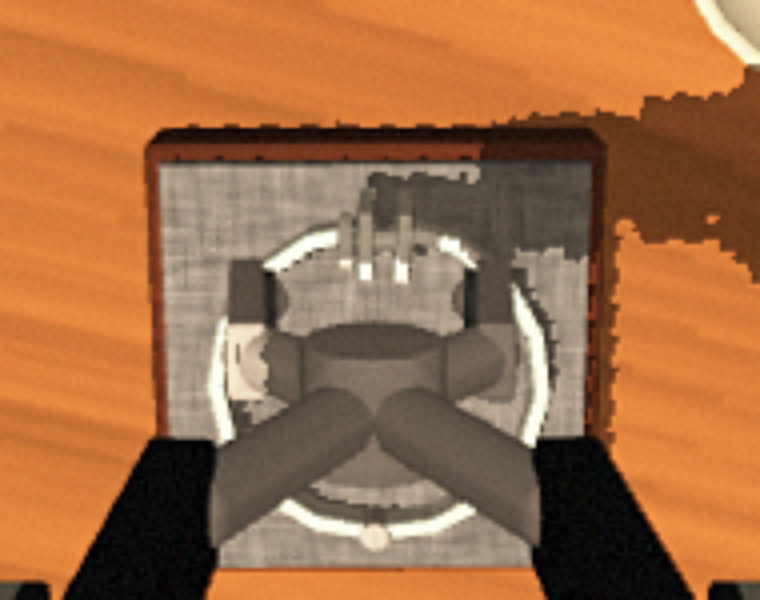

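View pics/s6.png

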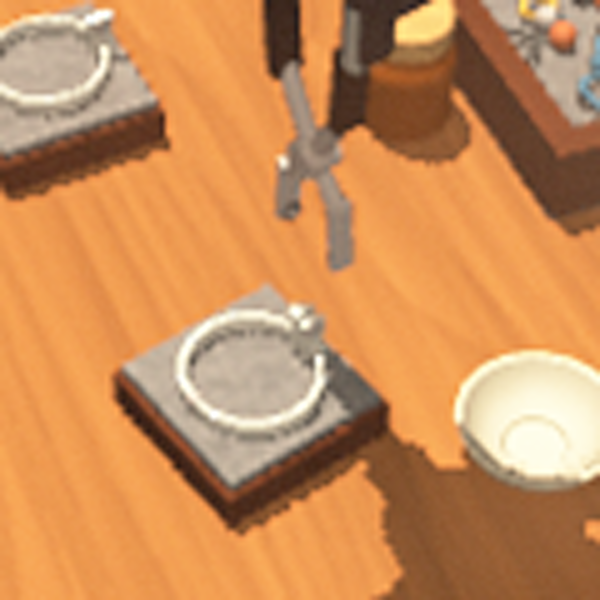

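```bash
python3 -m crank '[[[0,0,-0.3,0,0,0,58],[0,0,-0.3,0,0,0,58],[0,0,0,0,0,0,58]]]'; python3 -m crank '[[[0,0,-0.2,0,0,0,58],[0,0,-0.17,0,0,0,58],[0,0,0,0,0,0,58],[0,0,0,0,0,0,58]]]'
python3 - <<'E'
from h import *
o=manip.get_obs();print(o["position"],o["ft_force"],o["torque"],o["grip_width"]*85.4)
p,d=manip.camera("wrist")
cv2.imwrite("pics/w7.png",cv2.resize(p[150:300,220:410],None,fx=4,fy=4))
p,d=manip.camera("side");cv2.imwrite("pics/s7.png",cv2.resize(p[200:280,300:380],None,fx=7,fy=7,interpolation=2))
E
```

```text
clock: 8.32
position: [0.5802, 0.0456, 0.1674]
ee_rot: [0.788, -0.615, -0.001, 0.001]
ft_force: [-0.3, -0.1, -1.1]
grip_width: 0.677
clock: 8.82
position: [0.5817, 0.046, 0.1479]
ee_rot: [0.788, -0.615, 0.0, -0.0]
ft_force: [-0.6, -1.3, -1.7]
grip_width: 0.684
[0.58172614 0.04601218 0.14790323] [-0.64970063 -1.26399993 -1.66978166] [-0.04722987  0.02394045  0.0009739 ] 58.41449140966002
```

View pics/w7.png

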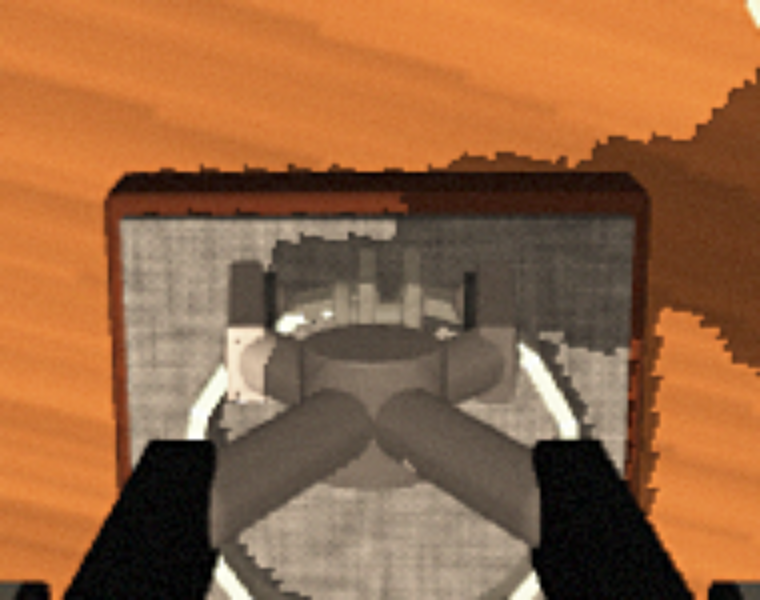

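View pics/s7.png

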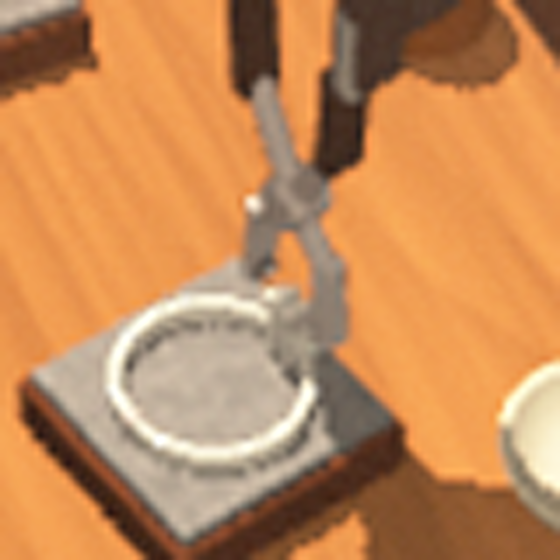

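```bash
python3 -m crank '[[[0,0,0.01,0,0,0,55],[0,0,0.01,0,0,0,52],[0,0,0.01,0,0,0,49],[0,0,0.01,0,0,0,47],[0,0,0,0,0,0,47],[0,0,0,0,0,0,47]]]' 20
python3 - <<'E'
from h import *
o=manip.get_obs();print(o["position"],o["ft_force"],o["torque"],o["grip_width"]*85.4)
p,d=manip.camera("wrist")
cv2.imwrite("pics/w8.png",cv2.resize(p[150:300,220:410],None,fx=4,fy=4))
p,d=manip.camera("side");cv2.imwrite("pics/s8.png",cv2.resize(p[200:280,300:380],None,fx=7,fy=7,interpolation=2))
E
```

```text
clock: 9.68
position: [0.5816, 0.0459, 0.15]
ee_rot: [0.788, -0.615, 0.0, 0.0]
ft_force: [-0.6, -0.4, -1.6]
grip_width: 0.549
[0.58157156 0.04592787 0.1500171 ] [-0.56776614 -0.37682279 -1.64647401] [0.00373408 0.00505977 0.01170223] 46.85806320925802
```

View pics/w8.png

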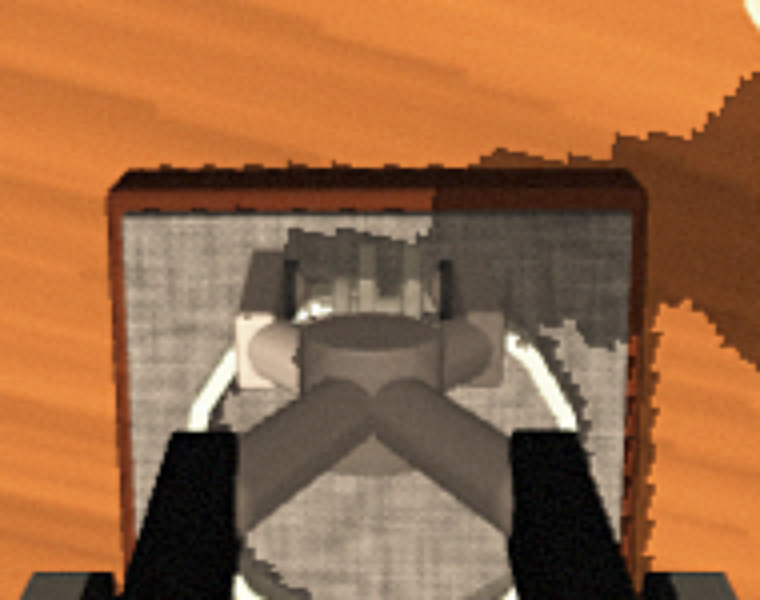

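View pics/s8.png

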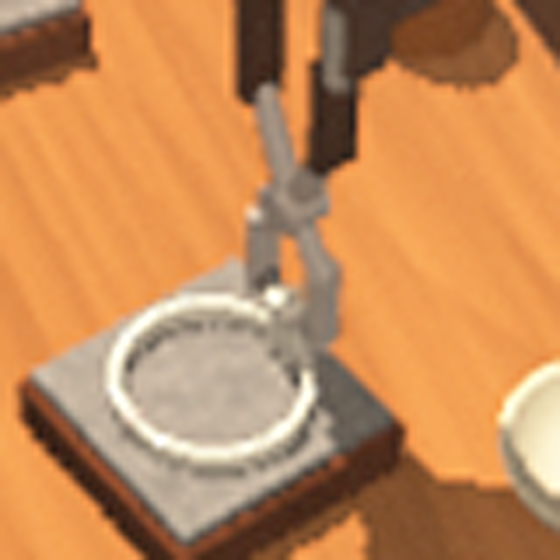

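```bash
python3 -m crank '[[[0,0,0.005,0,0,0,45],[0,0,0.005,0,0,0,43],[0,0,0,0,0,0,43],[0,0,0,0,0,0,43]]]'; python3 -m crank '[[[0.004,-0.016,0,0,0,0,43],[0,0,0,0,0,0,43],[0,0,0,0,0,0,43]]]';python3 -m crank '[[[0.002,-0.008,0,0,0,0,43],[0,0,0,0,0,0,43],[0,0,0,0,0,0,43]]]';python3 -m crank '[[[0.002,-0.008,0,0,0,0,43],[0,0,0,0,0,0,43],[0,0,0,0,0,0,43]]]'
```

```text
clock: 10.28
position: [0.5815, 0.0459, 0.1506]
ee_rot: [0.788, -0.615, 0.0, 0.0]
ft_force: [-0.7, 0.6, -1.6]
grip_width: 0.503
clock: 10.65
position: [0.5818, 0.045, 0.1506]
ee_rot: [0.788, -0.615, 0.0, 0.0]
ft_force: [0.1, -0.2, -1.1]
grip_width: 0.506
clock: 11.02
position: [0.582, 0.0445, 0.1507]
ee_rot: [0.788, -0.615, 0.0, 0.0]
ft_force: [-0.8, 0.3, -1.1]
grip_width: 0.507
clock: 11.4
position: [0.582, 0.044, 0.1506]
ee_rot: [0.788, -0.615, 0.0, 0.0]
ft_force: [-0.0, -0.6, -1.9]
grip_width: 0.506
```

```bash
for i in 1 2; do :; done; python3 -m crank '[[[0.002,-0.008,0,0,0,0,43],[0,0,0,0,0,0,43],[0,0,0,0,0,0,43]]]';python3 -m crank '[[[0.002,-0.008,0,0,0,0,43],[0,0,0,0,0,0,43],[0,0,0,0,0,0,43]]]'
```

```text
clock: 11.78
position: [0.5822, 0.0435, 0.1506]
ee_rot: [0.788, -0.615, 0.0, 0.0]
ft_force: [-0.7, -0.1, -3.2]
grip_width: 0.507
clock: 12.15
position: [0.5823, 0.0431, 0.1506]
ee_rot: [0.788, -0.615, 0.0, 0.0]
ft_force: [0.5, 0.7, -1.7]
grip_width: 0.501
```

```bash
python3 - <<'E'
from h import *
o=manip.get_obs();print(o["position"],o["ft_force"],o["torque"],o["grip_width"]*85.4)
p,d=manip.camera("wrist")
cv2.imwrite("pics/w9.png",cv2.resize(p[180:260,250:370],None,fx=6,fy=6))
E
```

```text
[0.58228764 0.04306304 0.15064201] [ 0.46293551  0.68851716 -1.67404796] [ 0.00196629  0.03056839 -0.01360805] 42.76106952088316
```

View pics/w9.png

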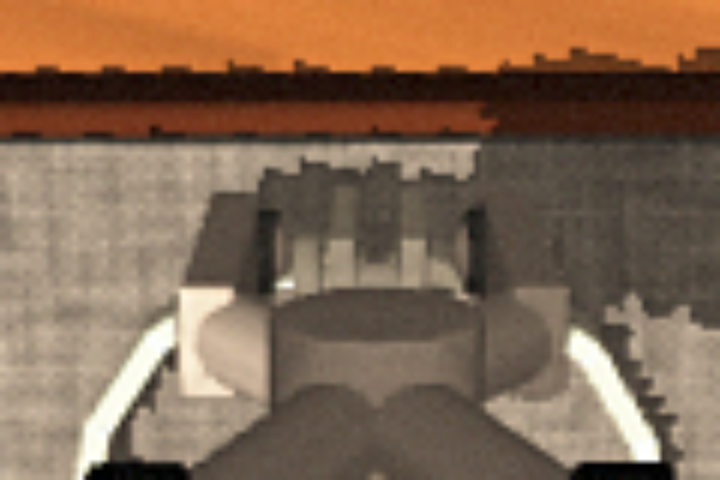

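```bash
python3 -m crank '[[[0.0015,-0.006,0,0,0,0,43],[0,0,0,0,0,0,43],[0,0,0,0,0,0,43]]]';python3 -m crank '[[[0.0015,-0.006,0,0,0,0,43],[0,0,0,0,0,0,43],[0,0,0,0,0,0,43]]]'
```

```text
clock: 12.58
position: [0.5824, 0.0428, 0.1506]
ee_rot: [0.788, -0.615, -0.0, -0.0]
ft_force: [0.0, 0.7, -2.1]
grip_width: 0.508
clock: 12.95
position: [0.5824, 0.0424, 0.1506]
ee_rot: [0.788, -0.615, -0.0, -0.0]
ft_force: [-1.2, 0.5, -1.6]
grip_width: 0.507
```

```bash
python3 -m crank '[[[0.002,-0.008,0,0,0,0,43],[0,0,0,0,0,0,43],[0,0,0,0,0,0,43]]]';python3 -m crank '[[[0,0,0,0,0,0,43]]]'; python3 -m crank '[[[0.002,-0.008,0,0,0,0,43],[0,0,0,0,0,0,43],[0,0,0,0,0,0,43]]]';python3 -m crank '[[[0,0,0,0,0,0,43]]]'
python3 - <<'E'
from h import *
o=manip.get_obs();print(o["position"],o["ft_force"],o["torque"],o["grip_width"]*85.4)
p,d=manip.camera("wrist")
cv2.imwrite("pics/w10.png",cv2.resize(p[180:260,250:370],None,fx=6,fy=6))
E
```

```text
clock: 13.32
position: [0.5826, 0.0419, 0.1506]
ee_rot: [0.788, -0.615, -0.0, -0.0]
ft_force: [-1.3, 1.1, -2.3]
grip_width: 0.508
clock: 13.45
position: [0.5825, 0.0419, 0.1506]
ee_rot: [0.788, -0.615, -0.0, 0.0]
ft_force: [-0.3, 0.3, -2.7]
grip_width: 0.505
clock: 13.82
position: [0.5827, 0.0413, 0.1507]
ee_rot: [0.788, -0.615, 0.0, 0.0]
ft_force: [0.1, 1.9, -2.0]
grip_width: 0.505
clock: 13.95
position: [0.5827, 0.0413, 0.1507]
ee_rot: [0.788, -0.615, 0.0, 0.0]
ft_force: [-0.4, 1.1, -1.4]
grip_width: 0.508
[0.58273414 0.04133873 0.15065511] [-0.44981243  1.08327419 -1.41016446] [ 0.37215013  0.08004326 -0.00919161] 43.4003301334106
```

View pics/w10.png

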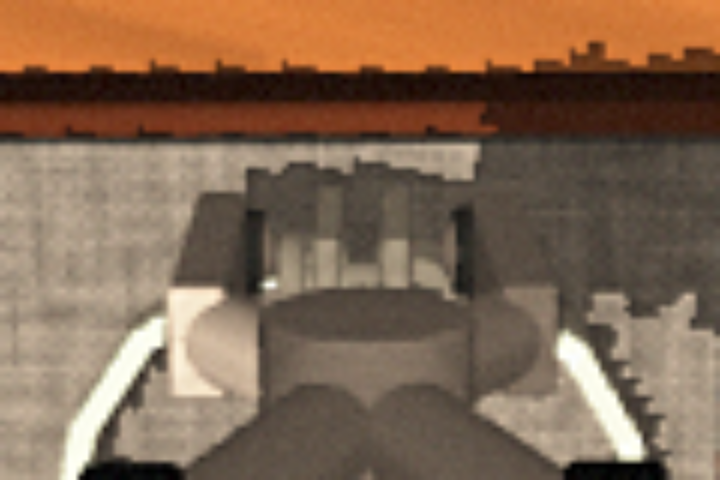

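```bash
cat > st.py <<'E'
from h import *
import sys
o=manip.get_obs();q=np.array([-.2443,.9697])
print(o["clock"],o["position"].round(4),"ft",o["ft_force"].round(2),"tq",o["torque"].round(3),"w",round(o["grip_width"]*85.4,2),"fy'",round(float(q@o["ft_force"][:2]),2))
if len(sys.argv)>1:
    p,d=manip.camera("wrist");cv2.imwrite(f"pics/{sys.argv[1]}.png",cv2.resize(p[180:260,250:370],None,fx=6,fy=6))
E
python3 -m crank '[[[-0.003,0.011,0,0,0,0,43],[0,0,0,0,0,0,43],[0,0,0,0,0,0,43]]]'>/dev/null; python3 st.py
python3 -m crank '[[[-0.002,0.007,0,0,0,0,42],[0,0,0,0,0,0,42],[0,0,0,0,0,0,42]]]'>/dev/null; python3 st.py
python3 -m crank '[[[-0.002,0.007,0.002,0,0,0,41],[0,0,0,0,0,0,41],[0,0,0,0,0,0,41]]]'>/dev/null; python3 st.py w11
```

```text
14.375 [0.5826 0.0419 0.1507] ft [-0.61  1.09 -2.38] tq [ 0.138  0.008 -0.018] w 42.76 fy' 1.2
14.75 [0.5824 0.0424 0.1506] ft [-0.19  0.48 -2.53] tq [-0.044  0.036 -0.031] w 42.19 fy' 0.52
15.125 [0.5823 0.0429 0.1507] ft [-0.21 -0.56 -1.74] tq [-0.004 -0.042  0.017] w 41.12 fy' -0.49
```

View pics/w11.png

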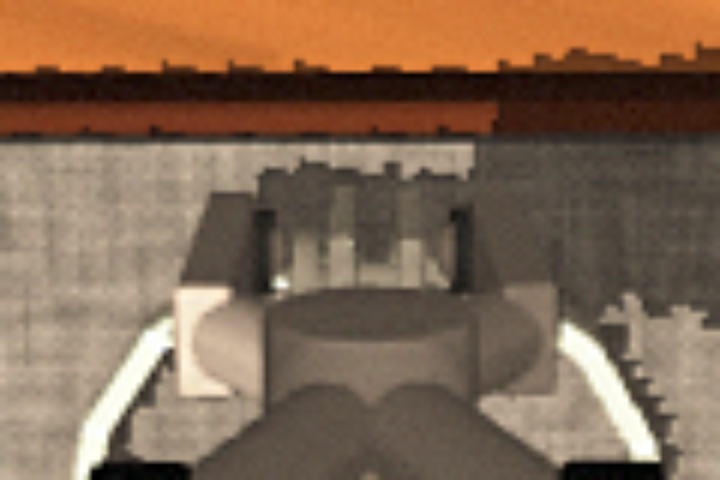

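```bash

python3 -m crank '[[[-0.002,0.007,0.002,0,0,0,40],[0,0,0,0,0,0,40],[0,0,0,0,0,0,40]]]'>/dev/null; python3 st.py
python3 -m crank '[[[-0.002,0.007,0.002,0,0,0,39],[0,0,0,0,0,0,39],[0,0,0,0,0,0,39]]]'>/dev/null; python3 st.py w12
```

```text
15.55 [0.5822 0.0433 0.1509] ft [-0.19 -0.66 -1.2 ] tq [0.022 0.02  0.001] w 40.42 fy' -0.59
15.925 [0.5821 0.0437 0.151 ] ft [ 0.26 -0.5  -2.59] tq [-0.05   0.041  0.03 ] w 39.24 fy' -0.55
```

View pics/w12.png

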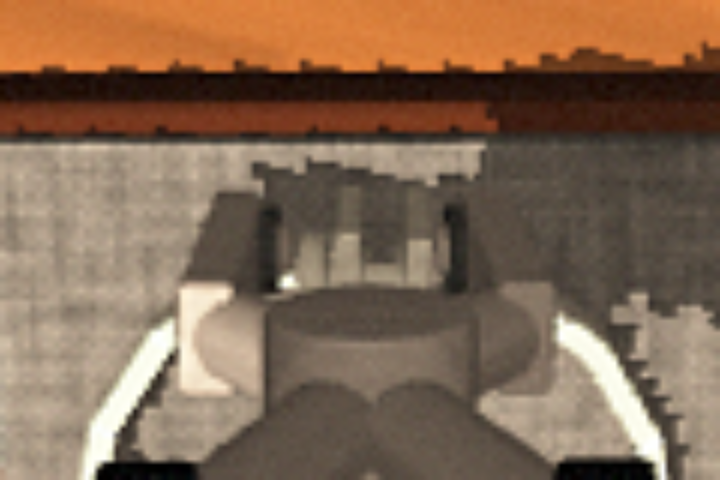

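```bash

for i in 1; do
python3 -m crank '[[[-0.002,0.007,0.001,0,0,0,38],[0,0,0,0,0,0,38],[0,0,0,0,0,0,38]]]'>/dev/null; python3 st.py
python3 -m crank '[[[-0.001,0.0035,0.001,0,0,0,37.5],[0,0,0,0,0,0,37.5],[0,0,0,0,0,0,37.5]]]'>/dev/null; python3 st.py w13
done
```

```text
16.35 [0.5819 0.0441 0.1511] ft [ 0.27 -1.08 -2.1 ] tq [-0.181 -0.062 -0.011] w 38.56 fy' -1.11
16.725 [0.5819 0.0443 0.1511] ft [-0.49 -1.34 -2.02] tq [-0.336 -0.105  0.047] w 37.52 fy' -1.18
```

View pics/w13.png

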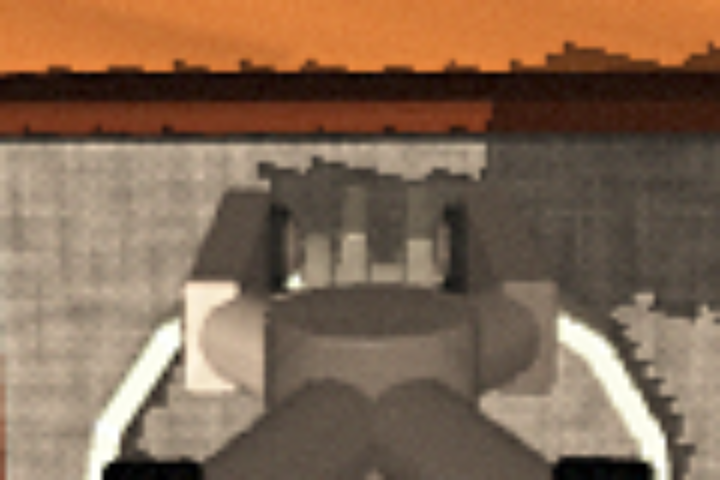

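```bash

python3 -m crank '[[[0,0,0.001,0,0,0,37],[0,0,0,0,0,0,37],[0,0,0,0,0,0,37]]]'>/dev/null; python3 st.py
python3 -m crank '[[[0,0,0.001,0,0,0,36.5],[0,0,0,0,0,0,36.5],[0,0,0,0,0,0,36.5]]]'>/dev/null; python3 st.py
python3 -m crank '[[[0,0,0.001,0,0,0,36],[0,0,0,0,0,0,36],[0,0,0,0,0,0,36]]]'>/dev/null; python3 st.py w14
```

```text
17.15 [0.5819 0.0444 0.1512] ft [ 0.43 -1.45 -1.42] tq [-0.405 -0.098  0.012] w 37.29 fy' -1.51
17.525 [0.5819 0.0443 0.1513] ft [ 0.78 -1.17 -1.2 ] tq [-0.322 -0.068  0.002] w 36.6 fy' -1.32
17.9 [0.5819 0.0443 0.1513] ft [-0.07 -1.16 -0.21] tq [-0.333 -0.023  0.033] w 36.06 fy' -1.11
```

View pics/w14.png

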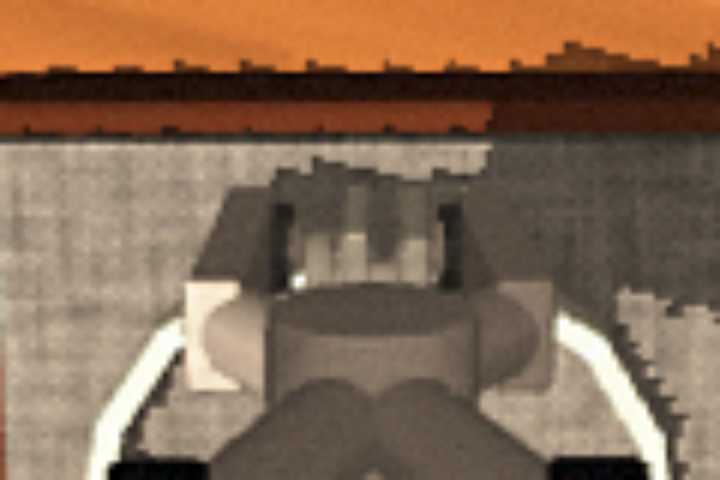

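```bash

python3 -m crank '[[[-0.001,0.004,0.001,0,0,0,35.5],[0,0,0,0,0,0,35.5],[0,0,0,0,0,0,35.5]]]'>/dev/null; python3 st.py
python3 -m crank '[[[-0.001,0.004,0.001,0,0,0,35],[0,0,0,0,0,0,35],[0,0,0,0,0,0,35]]]'>/dev/null; python3 st.py
python3 -m crank '[[[-0.001,0.004,0.001,0,0,0,34.5],[0,0,0,0,0,0,34.5],[0,0,0,0,0,0,34.5]]]'>/dev/null; python3 st.py w15
```

```text
18.325 [0.5818 0.0446 0.1514] ft [ 0.65 -0.77  0.24] tq [-0.385 -0.047  0.009] w 36.08 fy' -0.9
18.7 [0.5818 0.0448 0.1515] ft [ 0.73 -0.76  0.17] tq [-0.437 -0.11  -0.035] w 35.06 fy' -0.91
19.075 [0.5816 0.0451 0.1514] ft [-0.12 -1.32 -1.22] tq [-0.424 -0.158 -0.015] w 34.57 fy' -1.25
```

View pics/w15.png

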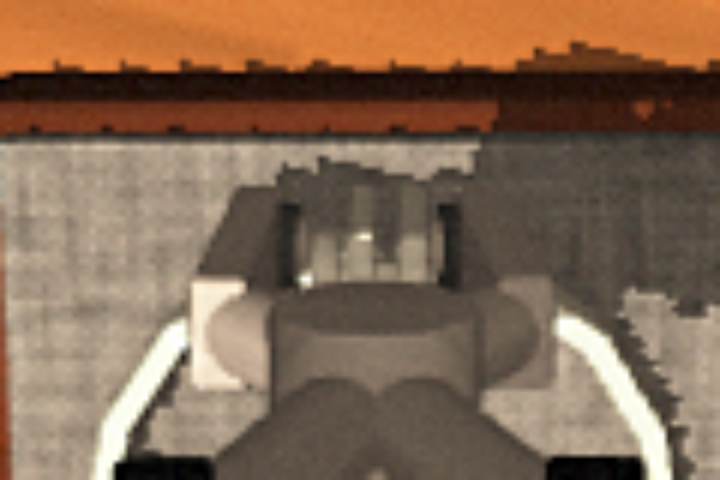

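```bash

python3 -m crank '[[[-0.001,0.004,0.001,0,0,0,34],[0,0,0,0,0,0,34],[0,0,0,0,0,0,34]]]'>/dev/null; python3 st.py
python3 -m crank '[[[-0.001,0.004,0.001,0,0,0,33.5],[0,0,0,0,0,0,33.5],[0,0,0,0,0,0,33.5]]]'>/dev/null; python3 st.py
python3 -m crank '[[[-0.001,0.004,0.001,0,0,0,33],[0,0,0,0,0,0,33],[0,0,0,0,0,0,33]]]'>/dev/null; python3 st.py w16
```

```text
19.5 [0.5816 0.0453 0.1515] ft [ 0.66 -1.28 -0.15] tq [-0.454 -0.149 -0.003] w 34.41 fy' -1.4
19.875 [0.5813 0.0459 0.1514] ft [ 0.1  -0.17 -2.08] tq [ 0.05  -0.027  0.004] w 33.48 fy' -0.19
20.25 [0.5815 0.0458 0.1516] ft [-0.04 -0.27 -1.99] tq [ 0.004 -0.017  0.051] w 33.74 fy' -0.25
```

View pics/w16.png

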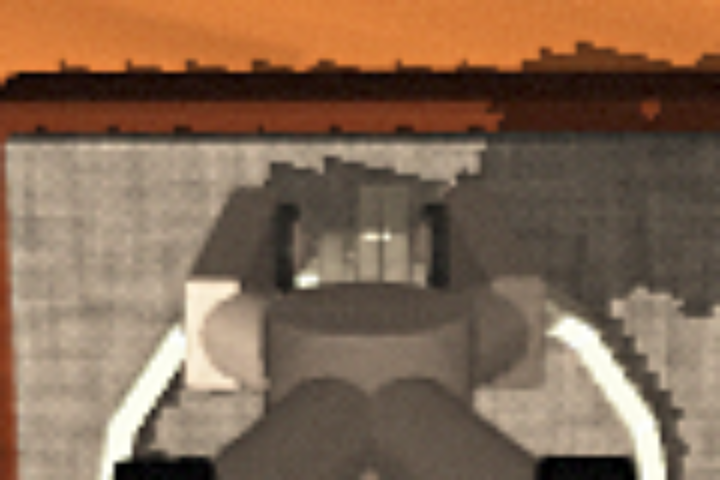

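```bash

python3 -m crank '[[[0,0,0,0,0,0,37],[0,0,0,0,0,0,42],[0,0,0,0,0,0,47],[0,0,0,0,0,0,52],[0,0,0,0,0,0,56],[0,0,0,0,0,0,58],[0,0,0,0,0,0,58],[0,0,0,0,0,0,58]]]'>/dev/null; python3 st.py w17
python3 - <<'E'
from h import *
p,d=manip.camera("side");cv2.imwrite("pics/s17.png",cv2.resize(p[200:280,300:380],None,fx=7,fy=7,interpolation=2))
E
```

```text
21.3 [0.5815 0.0458 0.1516] ft [ 0.09  0.27 -1.63] tq [-0.    -0.039  0.043] w 58.02 fy' 0.24
```

View pics/w17.png

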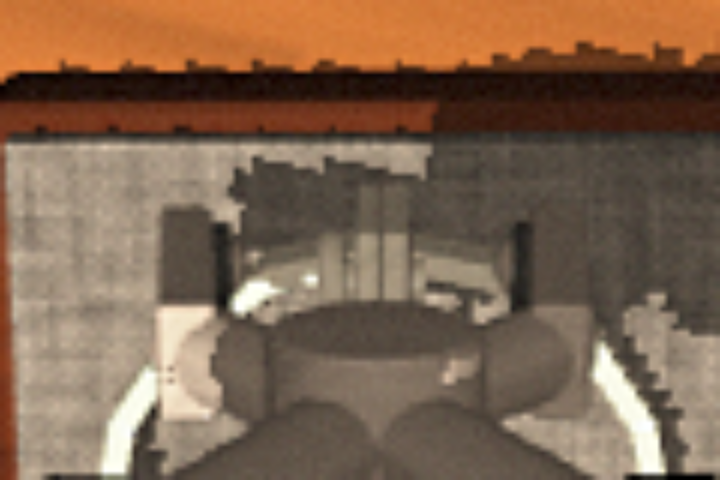

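View pics/s17.png

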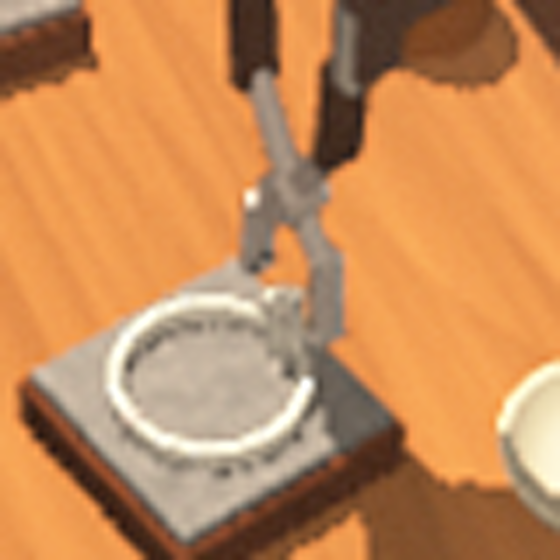

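```bash

python3 -m crank '[[[0,0,0.2,0,0,0,58],[0,0,0.4,0,0,0,58],[0,0,0.45,0,0,0,58],[0,0,0.42,0,0,0,58],[-0.1,-0.3,0,0,0,-0.1,58],[-0.12,-0.6,0,0,0,-0.13,58],[-0.12,-0.7,0,0,0,-0.1,58],[-0.12,-0.7,0,0,0,-0.1,58]]]';python3 -m crank '[[[-0.12,-0.7,0,0,0,-0.1,58],[-0.12,-0.7,0,0,0,-0.1,58],[-0.087,-0.5,0,0,0,0,58],[-0.05,-0.23,0,0,0,0,58],[0,0,0,0,0,0,58],[0,0,0,0,0,0,58]]]'
python3 st.py
python3 - <<'E'
from h import *
o=manip.get_obs()
p,d=manip.camera("wrist");cv2.imwrite("pics/w18.png",cv2.resize(p[120:300,200:430],None,fx=3.4,fy=3.3));cv2.imwrite("pics/w18r.png",p);np.savez("w18.npz",pos=o["position"],q=o["ee_rot"],d=d)
print("tool yaw",np.degrees(np.arctan2(*R.from_quat(o["ee_rot"]).as_matrix()[:2,0][::-1])))
p,d=manip.camera("side");cv2.imwrite("pics/s18.png",cv2.resize(p[260:400,290:470],None,fx=4,fy=4,interpolation=2))
E
```

```text
clock: 22.4
position: [0.5525, -0.095, 0.2388]
ee_rot: [0.776, -0.631, -0.0, 0.001]
ft_force: [0.2, -0.5, -2.5]
grip_width: 0.677
clock: 23.15
position: [0.5316, -0.2184, 0.2398]
ee_rot: [0.772, -0.636, -0.0, -0.0]
ft_force: [0.1, 0.9, -2.7]
grip_width: 0.677
23.15 [ 0.5316 -0.2184  0.2398] ft [ 0.1   0.92 -2.66] tq [-0.024  0.056  0.009] w 57.84 fy' 0.87
tool yaw -78.9656036640611
```

View pics/w18.png

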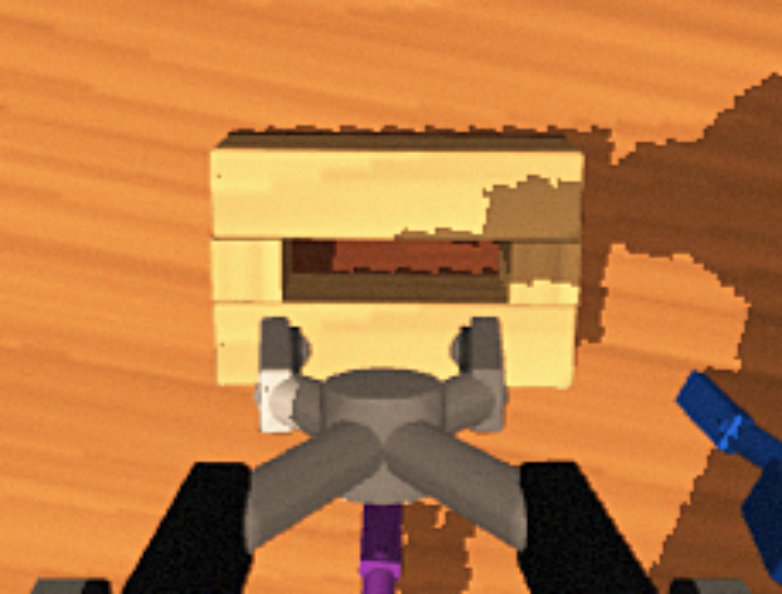

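View pics/s18.png

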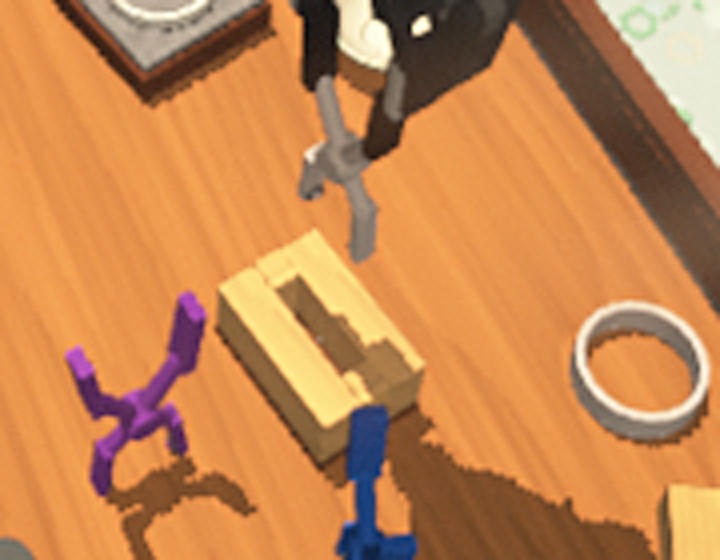

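```bash
python3 - <<'E'
from h import *
f=np.load("w18.npz");o={"position":f["pos"],"ee_rot":f["q"]};C=cam("wrist",o);K,Rc,oo=C;d=f["d"]
z=lambda a:np.array(a)/[3.4,3.3]+[200,120]-0.4
Rt=R.from_quat(f["q"]).as_matrix()
def rel(P): return (Rt.T@(P-f["pos"]).T).T*1000
c=ray(C,z([(283,239),(508,239),(508,302),(283,302)]),.05);print("pocket",c.mean(0),rel(c).round(1).tolist())
c=ray(C,z([(212,150),(584,152),(573,387),(218,384)]),.05);print("block",c.mean(0),rel(c).mean(0))
c=ray(C,z([(260,318),(504,318)]),.146+.006);print("jaw",rel(c))
for uv in [(268,330),(488,330),(380,390)]:
    u,v=z(uv).round().astype(int);P=Rc@(np.linalg.inv(K)@[u,v,1]*d[v,u])+oo;print(uv,P,rel(P[None]))
E
```

```text
pocket [ 0.53119699 -0.21976818  0.05      ] [[-27.7, -7.9, 189.8], [30.5, -7.9, 189.8], [30.9, 9.3, 189.8], [-28.0, 9.3, 189.8]]
block [ 0.53118297 -0.22010399  0.05      ] [  1.74537832   0.7848797  189.77458187]
jaw [[-24.66847942  -9.42282481  87.79240907]
 [ 21.62696328  -9.41862616  87.76537277]]
(268, 330) [ 0.53368056 -0.19394954  0.1517768 ] [[-23.50693434  -6.69660311  88.01428474]]
(488, 330) [ 0.54169883 -0.23526861  0.15162944] [[18.58300604 -6.6582149  88.13705725]]
(380, 390) [ 0.54026093 -0.21487186  0.20339915] [[-1.74209977 -9.16308293 36.37979385]]
```

```bash

python3 -m crank '[[[-0.003,-0.04,-0.3,0,0,-0.01,58],[0,0,-0.5,0,0,0,58],[0,0,-0.5,0,0,0,58],[0,0,-0.15,0,0,0,58],[0,0,0,0,0,0,58],[0,0,0,0,0,0,58]]]'
python3 st.py
python3 - <<'E'
from h import *
o=manip.get_obs()
p,d=manip.camera("wrist");cv2.imwrite("pics/w19.png",cv2.resize(p[150:300,200:430],None,fx=3.4,fy=3.4))
p,d=manip.camera("side");cv2.imwrite("pics/s19.png",cv2.resize(p[260:400,290:470],None,fx=4,fy=4,interpolation=2))
E
```

```text
clock: 24.0
position: [0.5318, -0.2226, 0.1539]
ee_rot: [0.771, -0.637, 0.001, -0.0]
ft_force: [0.5, 1.2, -1.3]
grip_width: 0.681
24.0 [ 0.5318 -0.2226  0.1539] ft [ 0.47  1.18 -1.26] tq [ 0.006 -0.074  0.001] w 58.19 fy' 1.03
```

View pics/w19.png

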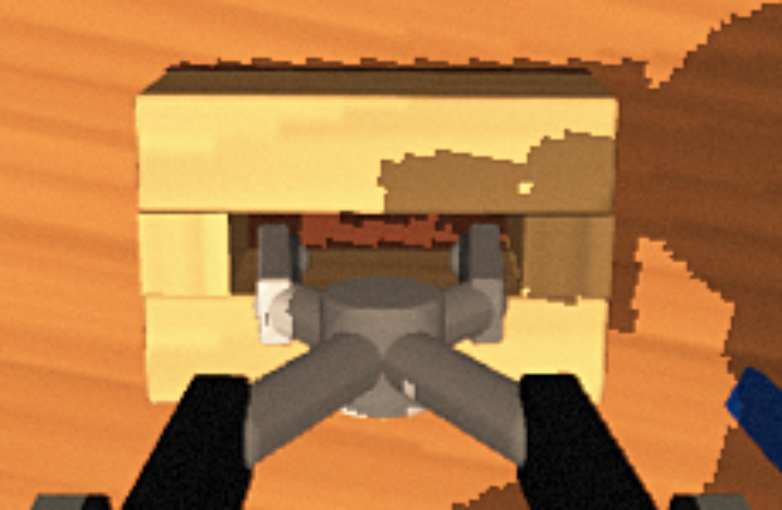

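View pics/s19.png

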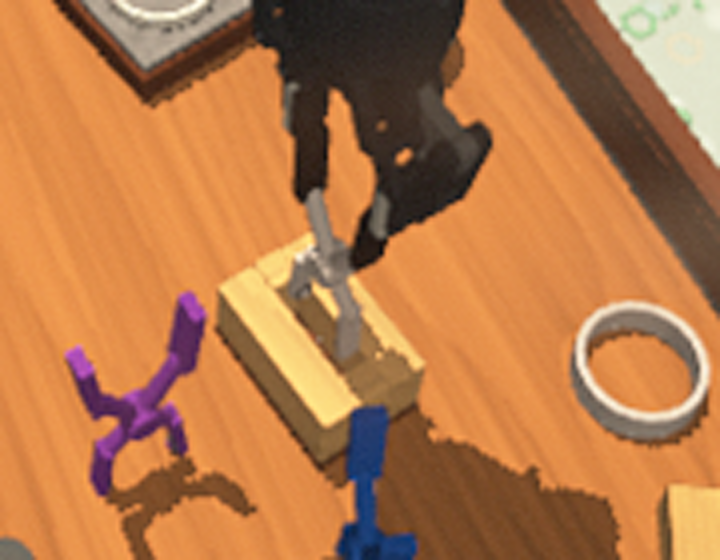

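```bash

python3 -m crank '[[[0,0.01,-0.1,0,0,0,58],[0,0,-0.1,0,0,0,58],[0,0,-0.1,0,0,0,58],[0,0,0,0,0,0,58]]]'; python3 -m crank '[[[0,0,-0.1,0,0,0,58],[0,0,-0.1,0,0,0,58],[0,0,-0.1,0,0,0,58],[0,0,0,0,0,0,58],[0,0,0,0,0,0,58]]]'; python3 st.py
```

```text
clock: 24.6
position: [0.5307, -0.2217, 0.1341]
ee_rot: [0.771, -0.637, -0.001, 0.0]
ft_force: [-0.2, -0.2, -1.8]
grip_width: 0.685
clock: 25.22
position: [0.5312, -0.2218, 0.117]
ee_rot: [0.771, -0.637, 0.0, -0.0]
ft_force: [-1.2, -0.4, -0.9]
grip_width: 0.679
25.225 [ 0.5312 -0.2218  0.117 ] ft [-1.19 -0.44 -0.88] tq [ 0.022  0.031 -0.015] w 58.02 fy' -0.13
```

```bash

python3 -m crank '[[[0,0,-0.06,0,0,0,58],[0,0,-0.04,0,0,0,58],[0,0,0,0,0,0,58],[0,0,0,0,0,0,58]]]'; python3 -m crank '[[[0,0,-0.05,0,0,0,58],[0,0,0,0,0,0,58],[0,0,0,0,0,0,58]]]'; python3 -m crank '[[[0,0,-0.03,0,0,0,58],[0,0,0,0,0,0,58],[0,0,0,0,0,0,58]]]'
```

```text
clock: 25.72
position: [0.5311, -0.2218, 0.1109]
ee_rot: [0.771, -0.637, 0.0, 0.0]
ft_force: [0.3, -0.3, -1.8]
grip_width: 0.679
clock: 26.1
position: [0.5315, -0.2219, 0.1084]
ee_rot: [0.771, -0.637, 0.001, -0.0]
ft_force: [-0.5, -0.2, 4.1]
grip_width: 0.679
clock: 26.48
position: [0.5323, -0.2217, 0.1076]
ee_rot: [0.771, -0.637, 0.001, -0.001]
ft_force: [-0.7, 1.9, 10.7]
grip_width: 0.684
```

```bash

python3 -m crank '[[[0,0,0.02,0,0,0,58],[0,0,0,0,0,0,60],[0,0,0,0,0,0,62],[0,0,0,0,0,0,65],[0,0,0,0,0,0,70],[0,0,0,0,0,0,78],[0,0,0,0,0,0,85],[0,0,0,0,0,0,85]]]'; python3 st.py
python3 - <<'E'
from h import *
o=manip.get_obs()
p,d=manip.camera("wrist");cv2.imwrite("pics/w20.png",cv2.resize(p[150:350,200:430],None,fx=3.4,fy=3))
p,d=manip.camera("side");cv2.imwrite("pics/s20.png",cv2.resize(p[260:400,290:470],None,fx=4,fy=4,interpolation=2))
E
```

```text
clock: 27.48
position: [0.5312, -0.2219, 0.1074]
ee_rot: [0.771, -0.637, 0.0, -0.0]
ft_force: [0.1, -0.3, 0.0]
grip_width: 0.994
27.475 [ 0.5312 -0.2219  0.1074] ft [ 0.08 -0.34  0.05] tq [ 0.038 -0.012 -0.005] w 84.89 fy' -0.35
```

View pics/w20.png

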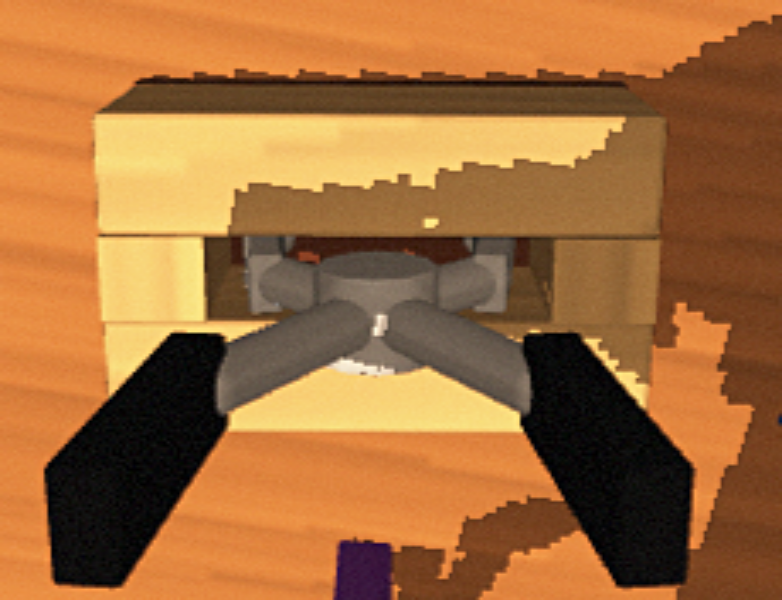

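View pics/s20.png

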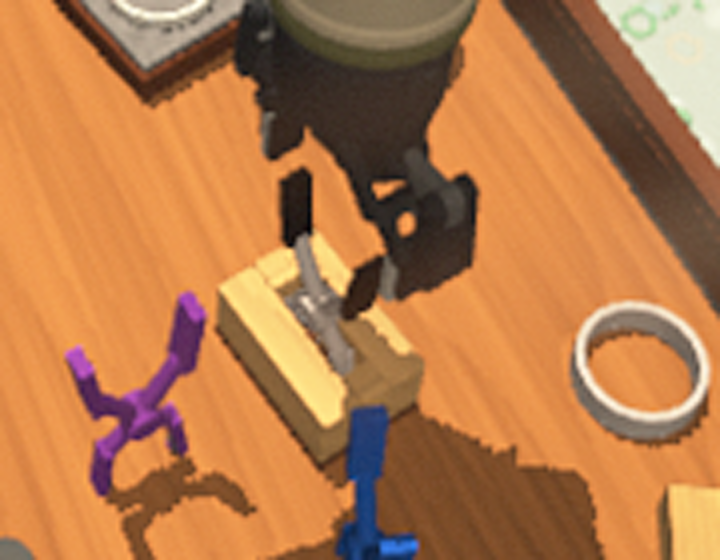

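Pliers stand in the pocket, released. Retreating upward and making a final check.

```bash

python3 -m crank '[[[0,0,0.3,0,0,0,85],[0,0,0.5,0,0,0,85],[0,0,0.6,0,0,0,85],[0,0,0.6,0,0,0,85],[0,0,0.3,0,0,0,85],[0,0,0,0,0,0,85],[0,0,0,0,0,0,85]]]'; python3 st.py
python3 - <<'E'
from h import *
p,d=manip.camera("wrist");cv2.imwrite("pics/w21.png",p)
p,d=manip.camera("side");cv2.imwrite("pics/s21.png",cv2.resize(p[160:400,240:470],None,fx=3,fy=2.5,interpolation=2))
E
```

```text
clock: 28.45
position: [0.5305, -0.2217, 0.2438]
ee_rot: [0.771, -0.637, -0.001, 0.0]
ft_force: [0.1, -1.0, -0.7]
grip_width: 0.994
28.45 [ 0.5305 -0.2217  0.2438] ft [ 0.14 -0.95 -0.65] tq [ 0.011 -0.015  0.009] w 84.91 fy' -0.96
```

View pics/w21.png

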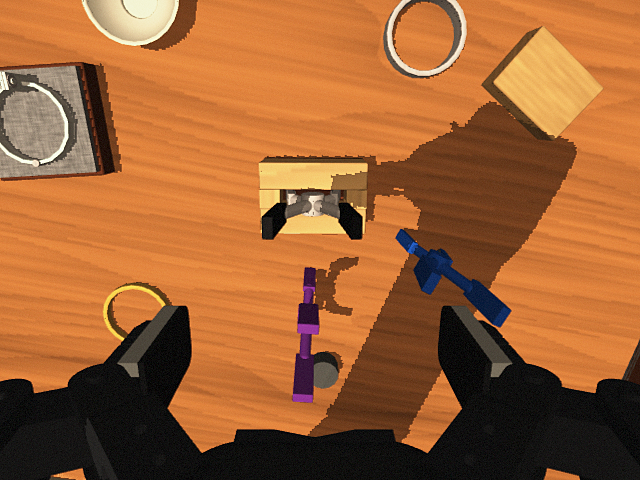

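View pics/s21.png

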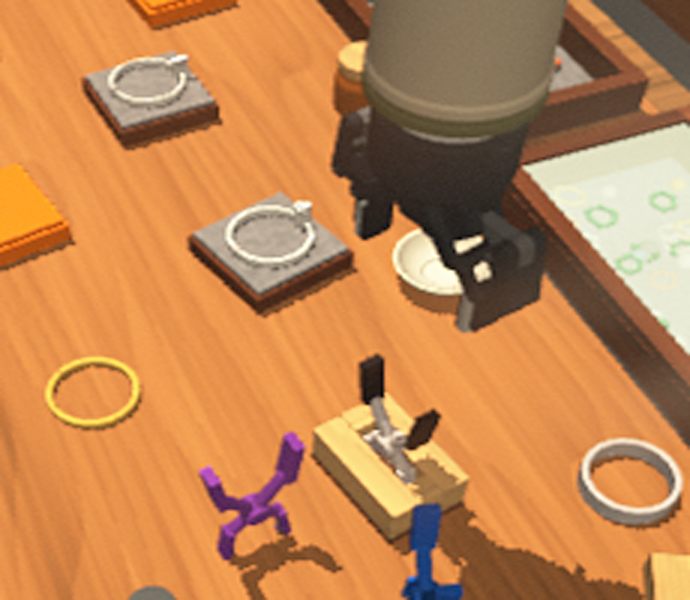

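The pliers are upright in their pocket with their grips at about (274,218) and (349,218) px, as at the start. The gripper is clear of them and the clasp still looks shut.

```bash
python3 -c "
from workcell import manip
print(manip.hand_in())"
```

```text
the job is handed in; nothing more can be done
None
```

The clasp is snapped shut and the pliers are back in the pocket of their block, nose down and released. I handed the job in at about 28.6 s on the robot's clock; `hand_in()` gives no verdict, so the result is unconfirmed.

- **Squeeze:** I took the pliers out open and touched the boss with one die to find the clasp. I then closed the grips in small steps with the grip force at 20 N. The click came at about 33.5 mm over the grips.
- **Lug force:** The force on a lug is not measured directly. The net side force on the wrist stayed within about 2 N, but that does not show the squeeze between the two lugs.
- **Clasp check:** The side load and wrist moment dropped to zero at the click. With the pliers opened again, and once more after they were put back, the lugs looked together in the pictures; the joint angle itself cannot be read.
- **Pliers check:** They reached the pocket floor at the same height they were lifted from, and stand upright as at the start. The gripper is about 13 cm above them with no contact force.
- **Bystanders:** Those in the last pictures looked unmoved; I did not measure their positions.
- **Disagreement:** The stand measured about 97 mm in the wrist picture instead of 100 mm. I placed the pliers by the lugs themselves and by touch.

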